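Load the finishing mandrel and set it to run

ROBOT

A 6-joint arm with a two-finger parallel gripper is mounted at the origin on the work surface. World frame = base frame: x ahead of the robot, y to its left, z up, the work surface at z = 0. Lengths are in m, angles in rad, forces in N, time in s.
With the tool pointing down it reaches from about 0.25 to 0.775 m from the base axis. Payload 4 kg.
Tool frame: the origin (TCP) lies at the very end of the fingers, on their centre line; the grasp point (between the pads) lies hold_point_z behind it (hold_point_z is the distance from the TCP to the grasp point, in m); z points along the fingers, y is the direction in which the jaws open and shut (so a half turn about z gives the same grasp; the last joint's range is limited). The gripper opens to 94 mm and grips with 3 to 60 N. Pads are 16 mm wide; open, the fingers measure 119 mm over their backs; the gripper's body (75 mm by 177 mm) begins 78 mm behind the grasp point.
Start: joints at [-1.274, 0.087, 1.371, -0, 1.684, -0.103], TCP at [0.214, -0.507, 0.206] pointing down, gripper open.
Joint ranges: [-3.1, 3.1], [-0.76, 2.03], [0.27, 2.55], [-1.08, 4.22], [0.17, 2.65], [-2.57, 2.57]. Speed limits (rad/s): [2.79, 2.79, 3.14, 3.14, 3.14, 3.14].

INTERFACE

Orientations are given as [roll, pitch, yaw] about the fixed x, y, z axes, in that order (R = Rz(yaw) Ry(pitch) Rx(roll)).
In Python, from bench import * gives the robot as it stands.
- The arm moves only by the tool step_arm, never from a script. Its argument "increments" is text: rows parted by semicolons, each of 6 numbers parted by spaces: the shift along the tool's x, y, z in cm, then the turn, a rotation vector about the tool's x, y, z in rad. A call has 1 to 5 rows; each row shifts and turns the commanded pose from where the row before left it, along the tool's axes as they then stand; what a row does not reach is not made up. A row lasts 1/10 s, in which the tool goes at most 50 mm and 8.59 degrees, less where a joint would pass 70% of its speed; a pose out of reach is approached as far as the arm can. A call is refused whole if a number of a shift passes 5 or a number of a turn 0.15, either way. A call with a gripper value outside its range is refused whole. "claw" is the gripper's target within -1 to 1 (shut at 1, half-way at 0, fully open at -1), set as the call begins (left out, the last holds). The fingers move at their own pace and stop on an object; the grip force is fixed at half the most. Time passes only in rows, so rows that do not move let the fingers close. It gives the time, the measured TCP pose, the force and the opening at its end, in the units of the state.
- get_obs(): the state, without advancing time (a new reading comes with each control period).
- snapshot(name): name is "side" or "top"; returns the picture (400x640x3 uint8, red, green, blue); there is no depth.
- calibration(name): a dict with "camera_matrix" (3x3 intrinsics, pixels), "k1" (the pictures are not rectified: a ray, as slopes to the right and down, at radius r is drawn at 1 + k1 r^2 times it, then the intrinsics apply), "eye" and "orientation" of the camera in the world. Camera axes: x right, y up, looking along -z (the intrinsics and any distortion apply to the point x, -y, -z); pixel columns grow to the right and rows downward; lengths in m; the calibration is good to about 2 mm. A picture is of the moment at which its call begins. calibration takes no time and is no camera call.
- close_job(): hands the job in, once; it reports no verdict.
The state is a dict: "time": time; "joint_positions": joint angles; "qvel": joint speeds; "joint_torque": joint torques, N m; "tool_pos": TCP position; "ee_rot": TCP orientation; "wrist_force": force on the tool from outside, world axes, zero at the start; "wrist_torque": the same for the moment, N m; "width": finger opening in m.
Only numpy, scipy, OpenCV 4.12 (cv2) and the standard library are available. Lean on these libraries where they do the work, as an engineer would, in place of code of your own. Each camera call takes 0.05 s, during which the arm holds its last target. There are 200 camera calls.

TASK

Lift the square guard block off the upright mandrel and put it in the middle of the shallow square dish, then load the mandrel for the finishing cut: first the steel flange, then every wooden ring on the bench from the widest to the narrowest, then the steel cap, each lying flat on the one below. Then press the selector knob fully down and, holding it down all the way, turn it clockwise from stop to run as far as it goes, and let it spring back up. Leave the finial, the wax jar and the offcut standing where they are.

Things in the scene. Friction and masses are not known exactly. Their poses are not given: they have to be found in the camera images.
- mandrel_seat (a point): The mandrel's foot: centre of the top of the round steel shoulder (50 mm across, 12 mm high) on a fixed grey-blue cast box, 130 x 130 x 36 mm. The shoulder's top is 48 mm above the bench. From this point the steel mandrel, 14 mm thick, rises 60 mm straight up along z; its last 9 mm taper to a 6 mm tip. x and y run parallel to the box's sides.
- guard_c (a point): Guard block: a square brown wooden block, 34 x 34 mm and 45 mm high, with a 19 mm hole right through, slipped over the mandrel at the start (it rests on the shoulder; the mandrel's top 15 mm stick out). This point is its centre, 22.5 mm above its underside; z runs along the hole, x and y are square to its sides. About 50 g.
- guard: The guard block's own frame: as guard_c, but the origin is the centre of its underside.
- dish_in (a point): The dish: a fixed, shallow, square open plywood box, 100 x 100 mm outside and 22 mm high, walls and floor 5 mm thick. This point is the middle of its inner floor, 5 mm above the bench; x and y are square to its sides.
- flange_c (a point): Steel drive flange: a flat round disc, 68 mm diameter, 10 mm thick, 0.19 to 0.29 kg, with a 19 mm hole right through; both faces are alike. This point is its centre, half-way up (5 mm above its underside); z is its axis. On the shoulder, it overhangs it by 9 mm all round.
- ring60_c (a point): Plain pale wooden ring, outside diameter 60 mm, 10 mm thick, with a 19 mm hole right through. It lies flat; both faces are alike. This point is its centre, half-way up (5 mm above its underside); z is the ring's axis. Told from the other wooden rings (60, 52, 44, 36 mm) by size alone; three or all four of them are on the bench, one may be absent (None).
- ring52_c (a point): Plain pale wooden ring, outside diameter 52 mm, 10 mm thick, with a 19 mm hole right through. It lies flat; both faces are alike. This point is its centre, half-way up (5 mm above its underside); z is the ring's axis. Told from the other wooden rings (60, 52, 44, 36 mm) by size alone; three or all four of them are on the bench, one may be absent (None).
- ring44_c (a point): Plain pale wooden ring, outside diameter 44 mm, 10 mm thick, with a 19 mm hole right through. It lies flat; both faces are alike. This point is its centre, half-way up (5 mm above its underside); z is the ring's axis. Told from the other wooden rings (60, 52, 44, 36 mm) by size alone; three or all four of them are on the bench, one may be absent (None).
- ring36_c (a point): Plain pale wooden ring, outside diameter 36 mm, 10 mm thick, with a 19 mm hole right through. It lies flat; both faces are alike. This point is its centre, half-way up (5 mm above its underside); z is the ring's axis. Told from the other wooden rings (60, 52, 44, 36 mm) by size alone; three or all four of them are on the bench, one may be absent (None).
- cap_c (a point): Clamp cap: a steel collar, 30 mm diameter, 18 mm high, with a 19 mm hole right through, both ends alike; the mandrel may stick out of its top. It stands upright at the start. This point is its centre, 9 mm above its underside; z is its axis.
- knob_grip (a point): The selector's knob: grip point on its axis, 28 mm above the underside of the knob, 12 mm below the top of its grip. The grip is a black upright bar, 44 mm long (along this point's x), 14 mm wide (y), 32 mm tall, on a 48 mm round skirt 8 mm thick; knob up, the bar's top is 92 mm above the bench. It stands on a fixed grey-blue box, 110 x 110 x 40 mm. x turns with the knob; a white line on the bar's -x half is its pointer, and two white marks on the box show stop and run.
- sel_stem (a joint): How far the knob is pressed down, m: 0 is up, 0.006 is fully down. A spring pushes it up with about 2.4 N at the top and 7.2 N fully down.
- sel_knob (a joint): How far the knob is turned clockwise seen from above, rad: 0 to 0.1 at stop (the start), run is at the end stop at 1.15 (1.0 or more counts as run). It stays where it is left (friction 0.05 N m). Nothing stops it from turning while up, so holding it down is up to you.
- flange: The drive flange's own frame: as flange_c, but the origin is the centre of its underside.
- ring60: The 60 mm ring's own frame: as ring60_c, but the origin is the centre of its underside.
- ring52: The 52 mm ring's own frame: as ring52_c, but the origin is the centre of its underside.
- ring44: The 44 mm ring's own frame: as ring44_c, but the origin is the centre of its underside.
- ring36: The 36 mm ring's own frame: as ring36_c, but the origin is the centre of its underside.
- cap: The cap's own frame: as cap_c, but the origin is the centre of its underside.
- tin: Bystander: fixed plain tin, 70 mm diameter, 75 mm tall. Origin at the centre of its underside.
- finial: Bystander: small brown turned wooden finial standing on the bench among the layers, 40 mm diameter, 48 mm tall, no hole. Origin at the centre of its underside.
- wax: Bystander: small closed jar, 42 mm diameter, 45 mm tall. Origin at the centre of its underside.
- offcut: Bystander: brown wooden offcut block, 40 x 34 x 26 mm. Origin at the centre of its underside.
Not all that is in view belongs to the job. Leave any pink or red look-alike of the guard alone. What is shaped like the ring44 but green is not meant.

How it is judged:
On the way, in this order (a step that is already met when the one before it is completed fails the run):
1. the guard block is off the mandrel and in the dish (horizontal distance between guard_c and dish_in below 0.04 m and height (world z) of guard_c below 0.045 m), for 0.2 s.
2. the steel drive flange is on the mandrel, down on its shoulder (horizontal distance between flange_c and mandrel_seat below 0.005 m and z of flange_c in the frame of mandrel_seat between 0.002 and 0.008 m and angle between the z axis of flange_c and the z axis of mandrel_seat, either way round below 0.1 rad), for 0.2 s.
3. the 60 mm wooden ring, if there is one, is on the mandrel and lies flat on the layer below (horizontal distance between ring60_c and mandrel_seat below 0.005 m and z of ring60_c in the frame of mandrel_seat between 0.002 and 0.018 m and angle between the z axis of ring60_c and the z axis of mandrel_seat, either way round below 0.1 rad), for 0.2 s.
4. the 52 mm wooden ring, if there is one, is on the mandrel and lies flat on the layer below (horizontal distance between ring52_c and mandrel_seat below 0.005 m and z of ring52_c in the frame of mandrel_seat between 0.002 and 0.028 m and angle between the z axis of ring52_c and the z axis of mandrel_seat, either way round below 0.1 rad), for 0.2 s.
5. the 44 mm wooden ring, if there is one, is on the mandrel and lies flat on the layer below (horizontal distance between ring44_c and mandrel_seat below 0.005 m and z of ring44_c in the frame of mandrel_seat between 0.002 and 0.038 m and angle between the z axis of ring44_c and the z axis of mandrel_seat, either way round below 0.1 rad), for 0.2 s.
6. the 36 mm wooden ring, if there is one, is on the mandrel and lies flat on the layer below (horizontal distance between ring36_c and mandrel_seat below 0.005 m and z of ring36_c in the frame of mandrel_seat between 0.002 and 0.048 m and angle between the z axis of ring36_c and the z axis of mandrel_seat, either way round below 0.1 rad), for 0.2 s.
7. the cap is on the mandrel, on top of the rings (horizontal distance between cap_c and mandrel_seat below 0.005 m and z of cap_c in the frame of mandrel_seat between 0.002 and 0.062 m and angle between the z axis of cap_c and the z axis of mandrel_seat, either way round below 0.1 rad), for 0.2 s.
8. the knob is pressed down while it still points to stop (value of joint sel_stem above 0.0045 m and value of joint sel_knob below 0.25 rad), for 0.05 s.
9. the knob is held down on the way from stop to run (value of joint sel_stem above 0.004 m and value of joint sel_knob between 0.3 and 0.85 rad).
10. the knob, still held down, has reached run (value of joint sel_stem above 0.004 m and value of joint sel_knob above 1 rad), for 0.05 s.
At the end, for the whole second after the job is handed in: Guard block in the dish (within 40 mm of its middle). Flange, rings (widest first) and cap on the mandrel in that order, at rest, within 5 mm of its axis and 0.1 rad of flat, at most 3 mm above full-stack seated heights. Knob at 1.0 rad or more, sprung up (under 1.5 mm) (all of step 1 and all of step 2 and all of step 3 and all of step 4 and all of step 5 and all of step 6 and all of step 7 and linear speed of each of guard, flange, ring60, ring52, ring44, ring36, cap below 0.02 m/s and ((angle between flange_c's own z axis and vertical below 0.5 rad and z of ring60_c in the frame of flange_c above 0.006 m) or (angle between flange_c's own z axis and vertical above 2.6 rad and z of ring60_c in the frame of flange_c below -0.006 m)) and ((angle between flange_c's own z axis and vertical below 0.5 rad and z of ring52_c in the frame of flange_c above 0.006 m) or (angle between flange_c's own z axis and vertical above 2.6 rad and z of ring52_c in the frame of flange_c below -0.006 m)) and ((angle between flange_c's own z axis and vertical below 0.5 rad and z of ring44_c in the frame of flange_c above 0.006 m) or (angle between flange_c's own z axis and vertical above 2.6 rad and z of ring44_c in the frame of flange_c below -0.006 m)) and ((angle between flange_c's own z axis and vertical below 0.5 rad and z of ring36_c in the frame of flange_c above 0.006 m) or (angle between flange_c's own z axis and vertical above 2.6 rad and z of ring36_c in the frame of flange_c below -0.006 m)) and ((angle between flange_c's own z axis and vertical below 0.5 rad and z of cap_c in the frame of flange_c above 0.006 m) or (angle between flange_c's own z axis and vertical above 2.6 rad and z of cap_c in the frame of flange_c below -0.006 m)) and ((angle between ring60_c's own z axis and vertical below 0.5 rad and z of ring52_c in the frame of ring60_c above 0.006 m) or (angle between ring60_c's own z axis and vertical above 2.6 rad and z of ring52_c in the frame of ring60_c below -0.006 m)) and ((angle between ring60_c's own z axis and vertical below 0.5 rad and z of ring44_c in the frame of ring60_c above 0.006 m) or (angle between ring60_c's own z axis and vertical above 2.6 rad and z of ring44_c in the frame of ring60_c below -0.006 m)) and ((angle between ring60_c's own z axis and vertical below 0.5 rad and z of ring36_c in the frame of ring60_c above 0.006 m) or (angle between ring60_c's own z axis and vertical above 2.6 rad and z of ring36_c in the frame of ring60_c below -0.006 m)) and ((angle between ring60_c's own z axis and vertical below 0.5 rad and z of cap_c in the frame of ring60_c above 0.006 m) or (angle between ring60_c's own z axis and vertical above 2.6 rad and z of cap_c in the frame of ring60_c below -0.006 m)) and ((angle between ring52_c's own z axis and vertical below 0.5 rad and z of ring44_c in the frame of ring52_c above 0.006 m) or (angle between ring52_c's own z axis and vertical above 2.6 rad and z of ring44_c in the frame of ring52_c below -0.006 m)) and ((angle between ring52_c's own z axis and vertical below 0.5 rad and z of ring36_c in the frame of ring52_c above 0.006 m) or (angle between ring52_c's own z axis and vertical above 2.6 rad and z of ring36_c in the frame of ring52_c below -0.006 m)) and ((angle between ring52_c's own z axis and vertical below 0.5 rad and z of cap_c in the frame of ring52_c above 0.006 m) or (angle between ring52_c's own z axis and vertical above 2.6 rad and z of cap_c in the frame of ring52_c below -0.006 m)) and ((angle between ring44_c's own z axis and vertical below 0.5 rad and z of ring36_c in the frame of ring44_c above 0.006 m) or (angle between ring44_c's own z axis and vertical above 2.6 rad and z of ring36_c in the frame of ring44_c below -0.006 m)) and ((angle between ring44_c's own z axis and vertical below 0.5 rad and z of cap_c in the frame of ring44_c above 0.006 m) or (angle between ring44_c's own z axis and vertical above 2.6 rad and z of cap_c in the frame of ring44_c below -0.006 m)) and ((angle between ring36_c's own z axis and vertical below 0.5 rad and z of cap_c in the frame of ring36_c above 0.006 m) or (angle between ring36_c's own z axis and vertical above 2.6 rad and z of cap_c in the frame of ring36_c below -0.006 m)) and value of joint sel_knob above 1 rad and value of joint sel_stem below 0.0015 m); the robot touches nothing.
It fails at once if the finial, the wax jar or the offcut is shifted by more than 60 mm or tipped over (distance of any of finial, wax, offcut from where it was at the start of the episode above 0.06 m or angle between any of finial, wax, offcut's own z axis and vertical above 0.6 rad).
Of ring60, ring52, ring44, ring36 only 3 to 4 are there at a start; the rules pass over those that are not, and their reading is None.
At some moment in a run one of ring60, ring52, ring44, ring36, cap may be knocked a few centimetres aside while the robot is not near it.
Once in a run the grip may slacken for a moment while it holds something.
It also fails if it takes over 200 s, if anything falls off the work surface, if the arm or the gripper's body presses on something with over 40 N, if the wrist force passes 120 N, or if a joint passes its speed limit or range.

## Working session

There is one attempt and no reset: what is moved stays moved. The work goes in short steps, Python scripts to look and compute and a tool call to move; the robot and the scene stay as the last step left them, time stands still between calls to the robot, and variables do not carry over. Pictures are saved under pics/ and viewed, about 12 in all and at most 16, crops included, and the job is handed in when it is done.

Besides the shell and the picture viewer there is one more tool, called after "Emit:" in YAML: its name, and indented under it one key for each argument. step_arm: Moves the arm, as the interface text tells. Its arguments: {"type":"object","properties":{"increments":{"type":"string"},"claw":{"type":"number"}},"required":["increments"]}

```bash
ls; mkdir -p pics; cat > h.py <<'E'
from bench import *
import numpy as np, cv2
from scipy.spatial.transform import Rotation as R
def save(n,img): cv2.imwrite('pics/%s.png'%n, cv2.cvtColor(np.ascontiguousarray(img),cv2.COLOR_RGB2BGR))
def cam(name):
    c=calibration(name); K=np.array(c['camera_matrix']); return c,K
def rot(c):
    o=np.array(c['orientation'],float)
    return o if o.shape==(3,3) else R.from_euler('xyz',o).as_matrix() if o.size==3 else R.from_quat(o).as_matrix()
def proj(name,P):
    c,K=cam(name); p=(np.atleast_2d(P)-np.array(c['eye']))@rot(c)
    x=p[:,0]/-p[:,2]; y=-p[:,1]/-p[:,2]; s=1+c['k1']*(x*x+y*y)
    return np.c_[K[0,0]*x*s+K[0,2],K[1,1]*y*s+K[1,2]]
def unproj(name,uv,z):
    c,K=cam(name); uv=np.atleast_2d(np.array(uv,float))
    a=(uv[:,0]-K[0,2])/K[0,0]; b=(uv[:,1]-K[1,2])/K[1,1]; x,y=a.copy(),b.copy()
    for _ in range(30):
        s=1+c['k1']*(x*x+y*y); x,y=a/s,b/s
    d=np.c_[x,-y,-np.ones_like(x)]@rot(c).T; e=np.array(c['eye'])
    t=(z-e[2])/d[:,2]; return e+t[:,None]*d
E
python3 - <<'E'
from h import *
o=get_obs(); print(o)
for n in('top','side'):
    print(calibration(n)); save(n+'0',snapshot(n))
E
```

```text
pics
{'time': 0.0, 'joint_positions': array([-1.27409731e+00,  8.79463195e-02,  1.37222219e+00, -8.90724896e-06,
        1.68356302e+00, -1.03101991e-01]), 'qvel': array([ 0.00099128, -0.00043643,  0.00128714, -0.00020115, -0.00091948,
        0.00068588]), 'joint_torque': array([-6.63292685e-04, -3.40184569e+01, -3.02427685e+01,  7.16391834e-02,
        3.32098443e-02, -1.52164475e-04]), 'tool_pos': array([ 0.2139159 , -0.50612183,  0.20432517]), 'ee_rot': array([-3.13946422e+00, -2.11326275e-04,  3.99799790e-01]), 'wrist_force': array([-0.11060205,  0.92247473,  0.54257581]), 'wrist_torque': array([0.01444855, 0.07244669, 0.00607487]), 'width': 0.09417121933981719}
{'camera_matrix': array([[377.09565939,   0.        , 310.1478714 ],
       [  0.        , 377.09565939, 202.35781471],
       [  0.        ,   0.        ,   1.        ]]), 'k1': 0.01893840016159232, 'eye': array([0.4070729 , 0.06796054, 1.00253735]), 'orientation': array([ 0.10548105, -0.02981614, -1.56204354])}
{'camera_matrix': array([[490.20299881,   0.        , 313.5509725 ],
       [  0.        , 490.20299881, 200.49014976],
       [  0.        ,   0.        ,   1.        ]]), 'k1': -0.06633469228881102, 'eye': array([ 0.38206802, -0.77100015,  0.91758825]), 'orientation': array([ 0.77024942,  0.01500911, -0.17624957])}
```

View pics/top0.png

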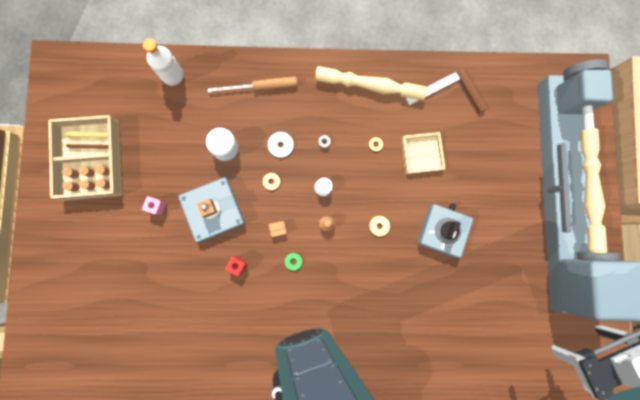

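View pics/side0.png

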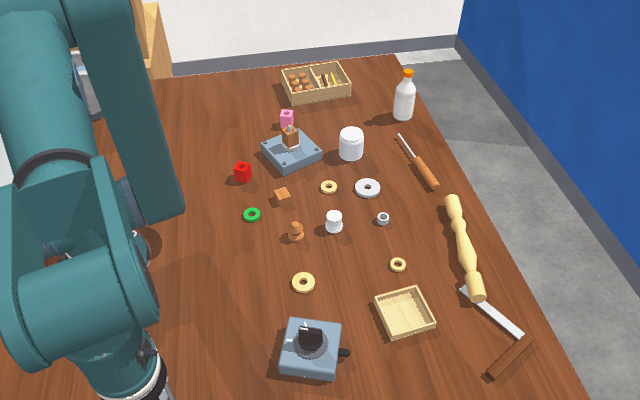

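```bash
cat >> h.py <<'E'
def mask(img,kind):
    h=cv2.cvtColor(img,cv2.COLOR_RGB2HSV).astype(int); H,S,V=h[...,0],h[...,1],h[...,2]
    return {'pale':(H>14)&(H<30)&(V>150)&(S>40),'steel':(S<40)&(V>110),'white':(S<40)&(V>110),
      'brown':(H<16)&(S>80)&(V>140)}[kind]
def blobat(img,kind,uv,r=22):
    up=4; u,v=[int(round(a)) for a in uv]; x0,y0=u-r,v-r
    c=cv2.resize(np.ascontiguousarray(img[y0:v+r,x0:u+r]),None,fx=up,fy=up,interpolation=cv2.INTER_CUBIC)
    m=mask(c,kind).astype(np.uint8)
    cs,_=cv2.findContours(m,cv2.RETR_EXTERNAL,cv2.CHAIN_APPROX_NONE)
    cs=[k for k in cs if cv2.contourArea(k)>60]
    k=min(cs,key=lambda k:-cv2.pointPolygonTest(k,(r*up,r*up),True))
    k=cv2.convexHull(k); M=cv2.moments(k)
    return (np.array([M['m10'],M['m01']])/M['m00']+.5)/up-.5+[x0,y0], M['m00']/up**2
def sil(name,xy,d,h,z0=0):
    a=np.linspace(0,2*np.pi,60); c=np.c_[xy[0]+d/2*np.cos(a),xy[1]+d/2*np.sin(a)]
    P=np.vstack([np.c_[c,0*a+z0],np.c_[c,0*a+z0+h]]); k=cv2.convexHull(proj(name,P).astype(np.float32)); M=cv2.moments(k)
    return np.array([M['m10'],M['m01']])/M['m00'],M['m00']
from scipy.optimize import fsolve,least_squares
def locate(name,img,kind,uv,d,h,z0=0,r=22):
    c,A=blobat(img,kind,uv,r); x=unproj(name,c,z0+h/2)[0,:2]
    x=fsolve(lambda q:sil(name,q,d,h,z0)[0]-c,x); A0=sil(name,x,d,h,z0)[1]
    return x,d*np.sqrt(A/A0),c
E
cat > m.py <<'E'
from h import *
t,s=snapshot('top'),snapshot('side')
L=[('ringA','pale',(271,181),(329,187),.044,.01),('ringB','pale',(376,144),(398,265),.036,.01),('ringC','pale',(380,226),(303,282),.052,.01),
('flange','white',(280,144),(368,188),.068,.01),('cap','white',(324,142),(383,218),.030,.018),('wax','white',(323,187),(334,222),.042,.045),('finial','brown',(326,224),(296,231),.04,.048),('tin','white',(221,144),(351,143),.07,.075)]
for n,k,a,b,d,h in L:
    for cn,im,uv in(('top',t,a),('side',s,b)):
        try: x,D,c=locate(cn,im,k,uv,d,h); print(n,cn,x.round(4),'diam %.1f'%(D*1000),c.round(1))
        except Exception as e: print(n,cn,e)
z=lambda im,x,y,w,h,f:cv2.resize(np.ascontiguousarray(im[y:y+h,x:x+w]),None,fx=f,fy=f,interpolation=cv2.INTER_CUBIC)
save('c1',np.vstack([np.hstack([z(t,170,170,80,75,5),z(s,255,115,80,75,5)]),np.hstack([z(t,405,195,80,45,5),z(s,275,315,80,45,5)])]))
E
python3 m.py
```

```text
ringA top [0.5689 0.1441] diam 48.0 [271. 181.]
ringA side [0.5719 0.1473] diam 42.5 [328.4 186.4]
ringB top [ 0.6746 -0.1372] diam 39.5 [375.6 144. ]
ringB side [ 0.678  -0.1341] diam 35.0 [397.5 264. ]
ringC top [ 0.453  -0.1449] diam 56.0 [379.3 225.7]
ringC side [ 0.4563 -0.1421] diam 50.8 [303.  281.8]
flange top [0.6693 0.1211] diam 69.5 [280.3 144.3]
flange side [0.6722 0.1237] diam 65.7 [367.1 187.6]
cap top [0.6787 0.0033] diam 29.8 [324.  141.2]
cap side [0.6811 0.0058] diam 28.3 [382.5 218.3]
wax top [0.5532 0.0061] diam 43.3 [323.1 186.4]
wax side [0.5567 0.0073] diam 39.9 [333.6 221.2]
finial top [ 4.559e-01 -2.000e-04] diam 120.5 [325.5 223.5]
finial side [ 0.4607 -0.006 ] diam 89.4 [295.5 230.5]
tin top [0.6582 0.2699] diam 69.0 [221.5 143.7]
tin side [0.6611 0.272 ] diam 67.7 [350.8 143.4]h.py:41: RuntimeWarning: The iteration is not making good progress, as measured by the 
 improvement from the last ten iterations.
  x=fsolve(lambda q:sil(name,q,d,h,z0)[0]-c,x); A0=sil(name,x,d,h,z0)[1]
```

View pics/c1.png

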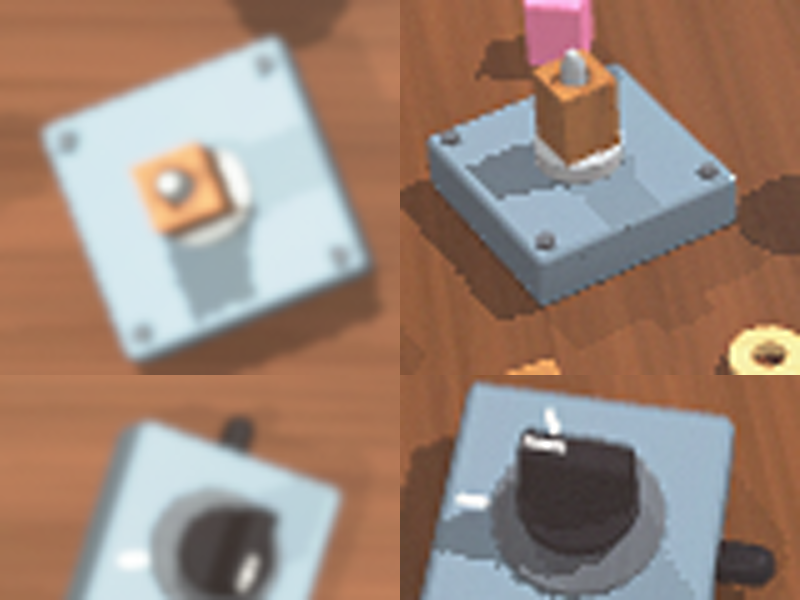

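```bash
python3 - <<'E'
from h import *
def T(p): return [(170+(x+.5)/5-.5,170+(y+.5)/5-.5) for x,y in p]
def S(p): return [(255+(x-400+.5)/5-.5,115+(y+.5)/5-.5) for x,y in p]
def rep(n,cn,uv,z):
    P=unproj(cn,uv,z)[:,:2]; print(n,cn,'mean',P.mean(0).round(4),end=' ')
    if len(P)==4:
        e=np.roll(P,-1,0)-P; print('sides',np.linalg.norm(e,axis=1).round(3),'yaw mod90',(np.degrees(np.arctan2(e[:,1],e[:,0]))%90).round(1),end='')
    print()
rep('box','top',T([(42,128),(275,37),(372,268),(130,360)]),.036)
rep('box','side',S([(430,141),(617,66),(736,182),(545,259)]),.036)
rep('tip','top',T([(175,182)]),.106); rep('tip','side',S([(572,51)]),.106)
rep('guard','top',T([(132,173),(207,143),(228,208),(157,237)]),.093)
rep('guard','side',S([(534,77),(573,48),(622,80),(577,106)]),.093)
E
```

```text
box top mean [0.4894 0.2938] sides [0.126 0.13  0.129 0.127] yaw mod90 [22.7 24.1 21.6 22.7]
box side mean [0.4937 0.2935] sides [0.125 0.127 0.121 0.123] yaw mod90 [22.6 22.7 20.9 24.4]
tip top mean [0.4906 0.2918] 
tip side mean [0.4928 0.3017] 
guard top mean [0.4879 0.292 ] sides [0.038 0.033 0.036 0.033] yaw mod90 [23.  19.6 23.3 23.1]
guard side mean [0.4937 0.2948] sides [0.033 0.04  0.033 0.036] yaw mod90 [41.4 33.4 33.  33.2]
```

```bash
cat >> h.py <<'E'
def go(*wps,cur=None,step=4.5):
    """wps: (x,y,z,yaw,[step]) ; prints increment rows"""
    o=get_obs(); p=np.array(o['tool_pos']) if cur is None else np.array(cur[:3]); y=o['ee_rot'][2] if cur is None else cur[3]
    print('t',round(o['time'],1),'at',p.round(4),'rpy',np.array(o['ee_rot']).round(3),'w',round(o['width'],4),'F',np.array(o['wrist_force']).round(1))
    for w in wps:
        t=np.array(w[:3]); dy=(w[3]-y+np.pi)%(2*np.pi)-np.pi; st=w[4] if len(w)>4 else step
        Rt=R.from_euler('xyz',[np.pi,0,y]).as_matrix(); d=t-p
        n=max(1,int(np.ceil(np.linalg.norm(d)*100/st-1e-6)),int(np.ceil(abs(dy)/.145)))
        if abs(dy)>1e-3:
            if np.linalg.norm(d)>.002: print('  (turn then shift separately!)')
            print('  turn rows',n,'x rz',round(-dy/n,3))
            if np.linalg.norm(d)>.0005:
                Rt=R.from_euler('xyz',[np.pi,0,w[3]]).as_matrix(); m=max(1,int(np.ceil(np.linalg.norm(d)*100/st))); print('  then',m,'x',(Rt.T@d*100/m).round(2))
        else: print('  ',n,'x',(Rt.T@d*100/n).round(2))
        p=t; y=w[3]
E
python3 - <<'E'
from h import *
go((.491,.294,.204,.4),(.491,.294,.13,.4,3),(.491,.294,.054,.4,3))
t,s=snapshot('top'),snapshot('side')
# dish corners
z=lambda im,x,y,w,h,f:cv2.resize(np.ascontiguousarray(im[y:y+h,x:x+w]),None,fx=f,fy=f,interpolation=cv2.INTER_CUBIC)
save('c2',np.vstack([np.hstack([z(t,395,120,66,60,6),z(s,370,280,66,60,6)]),np.hstack([z(t,412,198,66,66,6)[:200],z(s,275,312,66,66,6)[:200]])]))
save('c2',np.vstack([np.hstack([z(t,390,120,80,60,5),z(s,365,280,80,60,5)]),np.hstack([z(t,410,200,80,60,5),z(s,270,315,80,60,5)])]))
E
```

```text
t 0.2 at [ 0.214  -0.5063  0.2047] rpy [-3.14 -0.    0.4 ] w 0.0941 F [-0.1 -0.3 -0.2]
   19 x [ 2.98 -3.31  0.  ]
   3 x [ 0.   -0.    2.47]
   3 x [ 0.   -0.    2.53]
```

View pics/c2.png

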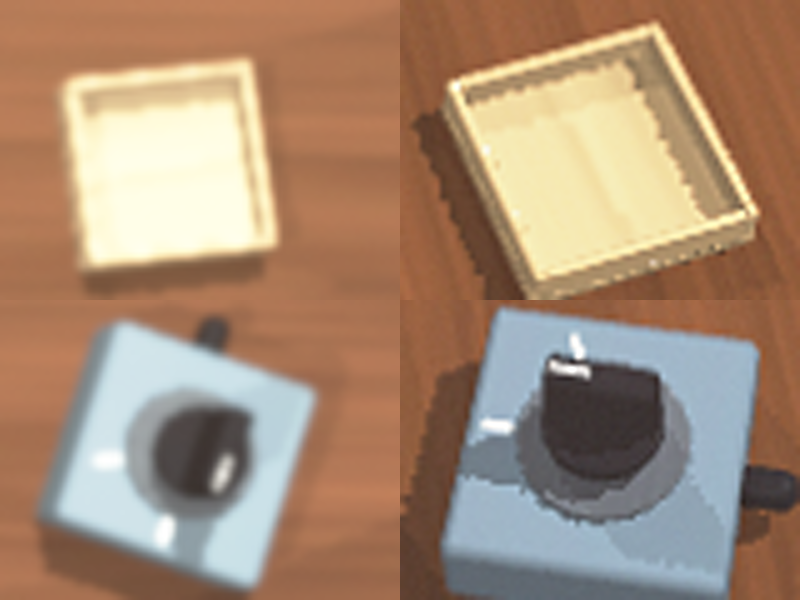

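```bash
cat > q.py <<'E'
from h import *
def C(p,ox,oy,cx,cy): return [(ox+(x-cx+.5)/5-.5,oy+(y-cy+.5)/5-.5) for x,y in p]
def rep(n,cn,uv,z):
    P=unproj(cn,uv,z)[:,:2]; print(n,cn,'mean',P.mean(0).round(4),end=' ')
    if len(P)==4:
        e=np.roll(P,-1,0)-P; print('sides',np.linalg.norm(e,axis=1).round(3),'yaw mod90',(np.degrees(np.arctan2(e[:,1],e[:,0]))%90).round(1),end='')
    else: print(P.round(4).tolist(),end='')
    print(); return P
rep('dish','top',C([(68,87),(252,63),(275,243),(83,268)],390,120,0,0),.022)
rep('dish','side',C([(450,87),(657,27),(755,212),(532,293)],365,280,400,0),.022)
a=rep('kbox','top',C([(115,322),(315,388),(255,587),(47,518)],410,200,0,300),.040).mean(0)
b=rep('kbox','side',C([(497,312),(757,345),(730,590),(445,550)],270,315,400,300),.040).mean(0)
for cn,c,st,ru,pt,o in(('top',a,(163,530),(107,460),(222,472),(410,200,0,300)),('side',b,(497,426),(577,345),(570,370),(270,315,400,300))):
    m=rep('marks',cn,C([st,ru],*o),.040); p=rep('ptr',cn,C([pt],*o),.092)
    for q in (*m,*p): print(np.degrees(np.arctan2(*(q-c)[::-1])).round(1))
E
python3 q.py
```

```text
dish top mean [ 0.6486 -0.2622] sides [0.101 0.099 0.104 0.098] yaw mod90 [8.4 5.7 8.2 3.7]
dish side mean [ 0.6519 -0.2637] sides [0.097 0.096 0.102 0.101] yaw mod90 [ 7.4  6.6 10.1  4.1]
kbox top mean [ 0.4415 -0.3101] sides [0.108 0.108 0.111 0.108] yaw mod90 [72.2 71.2 72.2 69.6]
kbox side mean [ 0.4453 -0.3128] sides [0.106 0.104 0.109 0.104] yaw mod90 [71.2 72.2 71.1 70.9]
marks top mean [ 0.4198 -0.2847] [[0.4021, -0.2986], [0.4375, -0.2708]]
ptr top mean [ 0.4306 -0.3085] [[0.4306, -0.3085]]
163.7
95.7
171.3
marks side mean [ 0.4225 -0.282 ] [[0.4041, -0.2969], [0.4409, -0.2671]]
ptr side mean [ 0.4331 -0.307 ] [[0.4331, -0.307]]
158.8
95.4
154.1
```

Emit:
step_arm:
  increments: "2.98 -3.31 0 0 0 0;2.98 -3.31 0 0 0 0;2.98 -3.31 0 0 0 0;2.98 -3.31 0 0 0 0;2.98 -3.31 0 0 0 0"
  claw: -1

```text
time: 0.8
tool_pos: [0.2871, -0.2945, 0.2055]
ee_rot: [3.141, -0.0, 0.399]
wrist_force: [0.7, 0.3, 0.9]
width: 0.0937
```

Emit:
step_arm:
  increments: "2.98 -3.31 0 0 0 0;2.98 -3.31 0 0 0 0;2.98 -3.31 0 0 0 0;2.98 -3.31 0 0 0 0;2.98 -3.31 0 0 0 0"

```text
time: 1.3
tool_pos: [0.3599, -0.084, 0.2057]
ee_rot: [3.141, -0.001, 0.399]
wrist_force: [1.3, -1.1, 0.1]
width: 0.0943
```

Emit:
step_arm:
  increments: "2.98 -3.31 0 0 0 0;2.98 -3.31 0 0 0 0;2.98 -3.31 0 0 0 0;2.98 -3.31 0 0 0 0;2.98 -3.31 0 0 0 0"

```text
time: 1.8
tool_pos: [0.4328, 0.1267, 0.2056]
ee_rot: [3.141, -0.001, 0.4]
wrist_force: [0.3, 0.1, 0.6]
width: 0.0939
```

Emit:
step_arm:
  increments: "2.98 -3.31 0 0 0 0;2.98 -3.31 0 0 0 0;2.98 -3.31 0 0 0 0;2.98 -3.31 0 0 0 0;0 0 0 0 0 0"

```text
time: 2.3
tool_pos: [0.4911, 0.2972, 0.2033]
ee_rot: [-3.14, 0.002, 0.405]
wrist_force: [-0.1, 0.1, -0.2]
width: 0.0938
```

```bash
python3 - <<'E'
from h import *
for i in range(1): go((.491,.294,.13,.4,3),(.491,.294,.054,.4,3))
s=snapshot('side'); save('c3',cv2.resize(np.ascontiguousarray(s[40:200,200:420]),None,fx=3,fy=3))
go((.491,.294,.13,.4))
E
```

```text
t 2.3 at [0.4911 0.2972 0.2033] rpy [-3.14e+00  2.00e-03  4.05e-01] w 0.0938 F [-0.1  0.1 -0.2]
  (turn then shift separately!)
  turn rows 3 x rz 0.002
  then 3 x [-0.04  0.1   2.44]
   3 x [ 0.   -0.    2.53]
t 2.4 at [0.4907 0.2948 0.2039] rpy [3.141e+00 3.000e-03 4.030e-01] w 0.0937 F [ 0.3  0.2 -0.8]
  (turn then shift separately!)
  turn rows 2 x rz 0.002
  then 2 x [-0.    0.05  3.69]
```

View pics/c3.png

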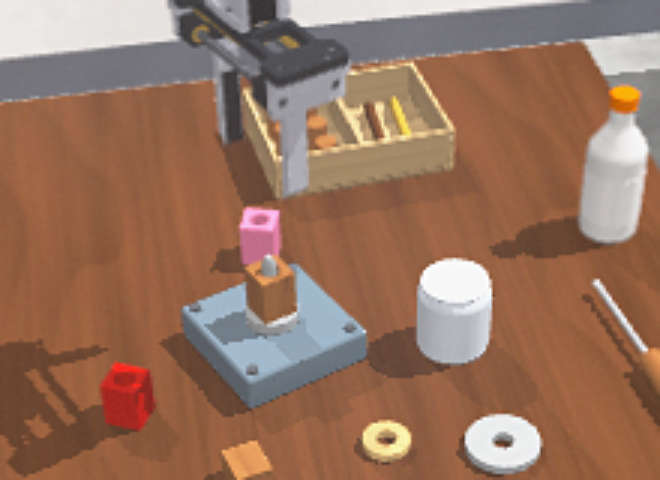

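Emit:
step_arm:
  increments: "0 0.05 3 0 0 0;0 0 3 0 0 0;0 0 3 0 0 0;0 0 3 0 0 0;0 0 3 0 0 0"

```text
time: 2.85
tool_pos: [0.4909, 0.291, 0.055]
ee_rot: [3.141, -0.001, 0.398]
wrist_force: [1.1, -0.5, 0.1]
width: 0.0939
```

Emit:
step_arm:
  increments: "0 0 0 0 0 0;0 0 0 0 0 0;0 0 0 0 0 0;0 0 0 0 0 0;0 0 0 0 0 0"
  claw: 1

```text
time: 3.35
tool_pos: [0.4921, 0.293, 0.0573]
ee_rot: [3.142, -0.003, 0.4]
wrist_force: [-0.1, -1.1, 1.2]
width: 0.057
```

Emit:
step_arm:
  increments: "0 0 0 0 0 0;0 0 0 0 0 0;0 0 0 0 0 0;0 0 0 0 0 0;0 0 0 0 0 0"

```text
time: 3.85
tool_pos: [0.491, 0.2931, 0.0556]
ee_rot: [-3.141, -0.0, 0.4]
wrist_force: [-0.9, 2.2, 1.7]
width: 0.0338
```

Emit:
step_arm:
  increments: "0 0 -2 0 0 0;0 0 -2 0 0 0;0 0 -2 0 0 0;0 0 -2 0 0 0;0 0 -2 0 0 0"

```text
time: 4.35
tool_pos: [0.4909, 0.2921, 0.1557]
ee_rot: [3.141, 0.001, 0.4]
wrist_force: [-0.4, -0.2, -0.2]
width: 0.0339
```

```bash
python3 - <<'E'
from h import *
go((.650,-.263,.155,.4,4),(.65,-.263,.014,.4,3),cur=(.4915,.293,.155,.4))
print(get_obs()['width'],get_obs()['wrist_force'])
E
```

```text
t 4.3 at [0.4915 0.293  0.155 ] rpy [3.141e+00 1.000e-03 4.000e-01] w 0.0339 F [-0.4 -0.2 -0.2]
   15 x [-0.47  3.83  0.  ]
   5 x [ 0.   -0.    2.82]
0.033908148763636764 [-0.44710812 -0.24806827 -0.22706137]
```

Emit:
step_arm:
  increments: "-0.47 3.83 0 0 0 0;-0.47 3.83 0 0 0 0;-0.47 3.83 0 0 0 0;-0.47 3.83 0 0 0 0;-0.47 3.83 0 0 0 0"

```text
time: 4.85
tool_pos: [0.5439, 0.1052, 0.1551]
ee_rot: [3.141, 0.001, 0.4]
wrist_force: [0.9, 0.3, -0.9]
width: 0.0336
```

Emit:
step_arm:
  increments: "-0.47 3.83 0 0 0 0;-0.47 3.83 0 0 0 0;-0.47 3.83 0 0 0 0;-0.47 3.83 0 0 0 0;-0.47 3.83 0 0 0 0"

```text
time: 5.35
tool_pos: [0.5968, -0.0804, 0.155]
ee_rot: [3.141, 0.001, 0.4]
wrist_force: [-0.1, 0.7, -0.8]
width: 0.0341
```

Emit:
step_arm:
  increments: "-0.47 3.83 0 0 0 0;-0.47 3.83 0 0 0 0;-0.47 3.83 0 0 0 0;-0.47 3.83 0 0 0 0;-0.47 3.83 0 0 0 0"

```text
time: 5.85
tool_pos: [0.6495, -0.2659, 0.1548]
ee_rot: [-3.141, 0.001, 0.399]
wrist_force: [0.2, -0.1, -1.1]
width: 0.0336
```

Emit:
step_arm:
  increments: "0 0 0 0 0 0;0 0 0 0 0 0;0 0 3 0 0 0;0 0 3 0 0 0;0 0 3 0 0 0"

```text
time: 6.35
tool_pos: [0.6497, -0.2623, 0.0652]
ee_rot: [3.141, -0.001, 0.402]
wrist_force: [0.1, -0.5, -0.1]
width: 0.0339
```

Emit:
step_arm:
  increments: "0 0 2.5 0 0 0;0 0 1.5 0 0 0;0 0 0.8 0 0 0;0 0 0 0 0 0;0 0 0 0 0 0"

```text
time: 6.85
tool_pos: [0.6506, -0.2642, 0.0192]
ee_rot: [3.14, -0.002, 0.4]
wrist_force: [0.3, 0.6, -0.7]
width: 0.0338
```

Emit:
step_arm:
  increments: "0 0 0.5 0 0 0;0 0 0 0 0 0;0 0 0 0 0 0"

```text
time: 7.15
tool_pos: [0.6499, -0.2642, 0.013]
ee_rot: [3.141, -0.0, 0.4]
wrist_force: [0.8, 0.5, -0.3]
width: 0.034
```

Emit:
step_arm:
  increments: "0 0 0 0 0 0;0 0 0 0 0 0;0 0 0 0 0 0"
  claw: -0.1

```text
time: 7.45
tool_pos: [0.6498, -0.2641, 0.0128]
ee_rot: [3.141, -0.0, 0.4]
wrist_force: [-0.1, -0.2, -0.1]
width: 0.0512
```

Emit:
step_arm:
  increments: "0 0 -3 0 0 0;0 0 -4 0 0 0;0 0 -4 0 0 0;0 0 0 0 0 0;0 0 0 0 0 0"

```text
time: 7.95
tool_pos: [0.6506, -0.2645, 0.1246]
ee_rot: [3.138, -0.003, 0.4]
wrist_force: [0.4, 0.5, -0.2]
width: 0.0517
```

```bash
python3 - <<'E'
from h import *
go((.671,.1225,.12,.4),)
go((.671,.1225,.02,.4),)
s=snapshot('side'); t=snapshot('top');
for n,im,uv in(('top',t,(280,144)),('side',s,(368,188))): print(locate(n,im,'white',uv,.068,.01))
save('c4',cv2.resize(np.ascontiguousarray(s[90:390,220:450]),None,fx=2,fy=2))
E
```

```text
t 8.0 at [ 0.6506 -0.2645  0.1246] rpy [ 3.138e+00 -3.000e-03  4.000e-01] w 0.0517 F [ 0.4  0.5 -0.2]
   9 x [ 1.88 -3.87  0.05]
t 8.0 at [ 0.6506 -0.2645  0.1246] rpy [ 3.138e+00 -3.000e-03  4.000e-01] w 0.0517 F [ 0.4  0.5 -0.2]
   9 x [ 1.88 -3.87  1.16]
(array([0.66928535, 0.12107381]), np.float64(0.06945841029583404), array([280.26121524, 144.34021503]))
(array([0.67217496, 0.12364221]), np.float64(0.06576591296122418), array([367.13676822, 187.60607331]))
```

View pics/c4.png

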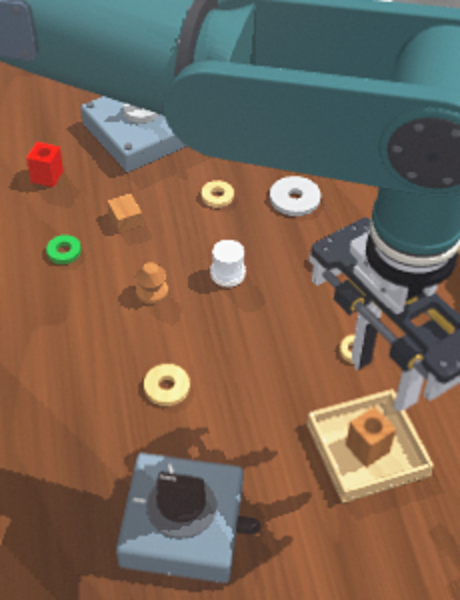

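Emit:
step_arm:
  increments: "1.88 -3.87 0 0 0 0;1.88 -3.87 0 0 0 0;1.88 -3.87 0 0 0 0;1.88 -3.87 0 0 0 0;1.88 -3.87 0 0 0 0"
  claw: -1

```text
time: 8.55
tool_pos: [0.6595, -0.0474, 0.1195]
ee_rot: [-3.139, 0.004, 0.4]
wrist_force: [0.8, 0.6, 0.1]
width: 0.088
```

Emit:
step_arm:
  increments: "1.88 -3.87 0 0 0 0;1.88 -3.87 0 0 0 0;1.88 -3.87 0 0 0 0;1.88 -3.87 0 0 0 0;0 0 0 0 0 0"

```text
time: 9.05
tool_pos: [0.6681, 0.1286, 0.1193]
ee_rot: [-3.138, 0.004, 0.407]
wrist_force: [-0.3, -0.1, 0.2]
width: 0.0938
```

Emit:
step_arm:
  increments: "0 0 0 0 0 0;0 0 3 0 0 0;0 0 3 0 0 0;0 0 2 0 0 0;0 0 2 0 0 0"

```text
time: 9.55
tool_pos: [0.6688, 0.1202, 0.0197]
ee_rot: [-3.141, 0.004, 0.397]
wrist_force: [0.3, -0.3, 0.3]
width: 0.0941
```

Emit:
step_arm:
  increments: "0 0 0 0 0 0;0 0 0 0 0 0"

```text
time: 9.75
tool_pos: [0.6695, 0.1211, 0.0216]
ee_rot: [-3.141, 0.002, 0.398]
wrist_force: [-0.3, -0.7, 1.8]
width: 0.0937
```

```bash
python3 - <<'E'
from h import *
go((.6707,.1223,.004,.4),)
E
```

```text
t 9.8 at [0.6695 0.1211 0.0216] rpy [-3.141e+00  2.000e-03  3.980e-01] w 0.0937 F [-0.3 -0.7  1.8]
  (turn then shift separately!)
  turn rows 1 x rz -0.002
  then 1 x [ 0.16 -0.06  1.76]
```

Emit:
step_arm:
  increments: "0.15 -0.05 1 0 0 0;0 0 0.7 0 0 0;0 0 0 0 0 0;0 0 0 0 0 0"

```text
time: 10.15
tool_pos: [0.6711, 0.1237, 0.0054]
ee_rot: [3.142, 0.0, 0.4]
wrist_force: [-0.1, -0.3, 0.2]
width: 0.0943
```

Emit:
step_arm:
  increments: "0 0 0 0 0 0;0 0 0 0 0 0;0 0 0 0 0 0;0 0 0 0 0 0;0 0 0 0 0 0"
  claw: 1

```text
time: 10.65
tool_pos: [0.6716, 0.1234, 0.0058]
ee_rot: [3.141, -0.001, 0.4]
wrist_force: [1.3, -0.1, 1.0]
width: 0.0669
```

Emit:
step_arm:
  increments: "0 0 -0.5 0 0 0;0 0 -1 0 0 0;0 0 -2 0 0 0;0 0 -3 0 0 0;0 0 -4 0 0 0"

```text
time: 11.15
tool_pos: [0.6693, 0.1236, 0.1091]
ee_rot: [-3.14, 0.005, 0.4]
wrist_force: [0.4, -0.3, -3.2]
width: 0.0661
```

Emit:
step_arm:
  increments: "0 0 -3.5 0 0 0;0 0 0 0 0 0;0 0 0 0 0 0"

```text
time: 11.45
tool_pos: [0.6714, 0.1238, 0.1464]
ee_rot: [3.141, -0.002, 0.4]
wrist_force: [-0.5, 0.3, -2.7]
width: 0.0664
```

```bash
python3 - <<'E'
from h import *
go((.491,.2935,.144,.4),)
go((.491,.2935,.144,.4),cur=(.6707,.1223,.144,.4))
s=snapshot('side');t=snapshot('top')
save('c5',np.hstack([cv2.resize(np.ascontiguousarray(i[y:y+120,x:x+120]),None,fx=3.3,fy=3.3) for i,x,y in((t,220,90),(s,310,90))]))
E
```

```text
t 11.4 at [0.6714 0.1238 0.1464] rpy [ 3.141e+00 -2.000e-03  4.000e-01] w 0.0664 F [-0.5  0.3 -2.7]
   6 x [-1.67 -3.78  0.04]
t 11.4 at [0.6707 0.1223 0.144 ] rpy [ 3.141e+00 -2.000e-03  4.000e-01] w 0.0664 F [-0.5  0.3 -2.7]
   6 x [-1.65 -3.79 -0.  ]
```

View pics/c5.png

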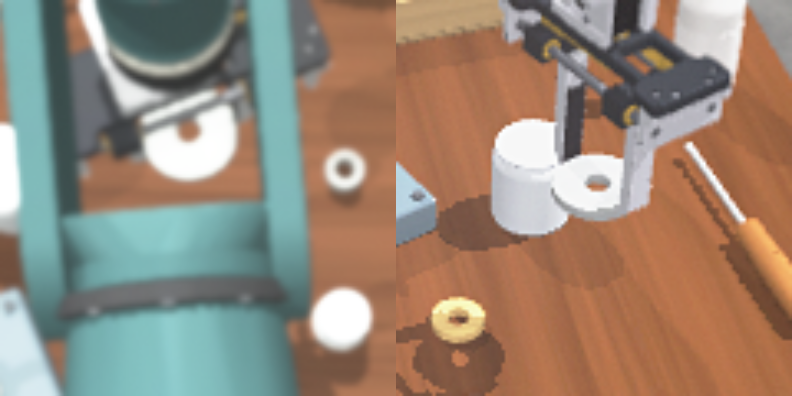

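```bash
python3 - <<'E'
from h import *
for z in(.145,.150): print(unproj('side',(371.0,145.0),z), unproj('top',(220+188/3.3-.3,90+131/3.3-.3),z))
E
```

```text
[[0.67458519 0.12980354 0.145     ]] [[0.66793815 0.12261716 0.145     ]]
[[0.67269209 0.12397376 0.15      ]] [[0.66641714 0.12229848 0.15      ]]
```

Emit:
step_arm:
  increments: "-1.66 -3.78 0 0 0 0;-1.66 -3.78 0 0 0 0;-1.66 -3.78 0 0 0 0;-1.66 -3.78 0 0 0 0;-1.66 -3.78 0 0 0 0"

```text
time: 12.05
tool_pos: [0.5183, 0.2658, 0.1421]
ee_rot: [-3.141, 0.006, 0.399]
wrist_force: [1.2, 0.9, -2.2]
width: 0.0665
```

Emit:
step_arm:
  increments: "-1.66 -3.78 0 0 0 0;0 0 0 0 0 0;0 0 0 0 0 0;0 0 0 0 0 0"

```text
time: 12.45
tool_pos: [0.491, 0.2929, 0.1437]
ee_rot: [3.141, 0.003, 0.399]
wrist_force: [-0.6, 0.3, -2.1]
width: 0.0662
```

```bash
python3 - <<'E'
from h import *
go((.491,.2935,.12,.4),)
s=snapshot('side');t=snapshot('top')
go((.491,.2935,.12,.4),)
save('c6',np.hstack([cv2.resize(np.ascontiguousarray(i[y:y+100,x:x+100]),None,fx=4,fy=4,interpolation=cv2.INTER_CUBIC) for i,x,y in((t,160,160),(s,240,75))]))
E
```

```text
t 12.4 at [0.491  0.2929 0.1437] rpy [3.141e+00 3.000e-03 3.990e-01] w 0.0662 F [-0.6  0.3 -2.1]
   1 x [ 0.02 -0.06  2.37]
t 12.6 at [0.4917 0.2927 0.1444] rpy [3.141e+00 2.000e-03 3.980e-01] w 0.0662 F [ 0.4 -0.1 -2.7]
  (turn then shift separately!)
  turn rows 1 x rz -0.002
  then 1 x [-0.03 -0.1   2.44]
```

View pics/c6.png

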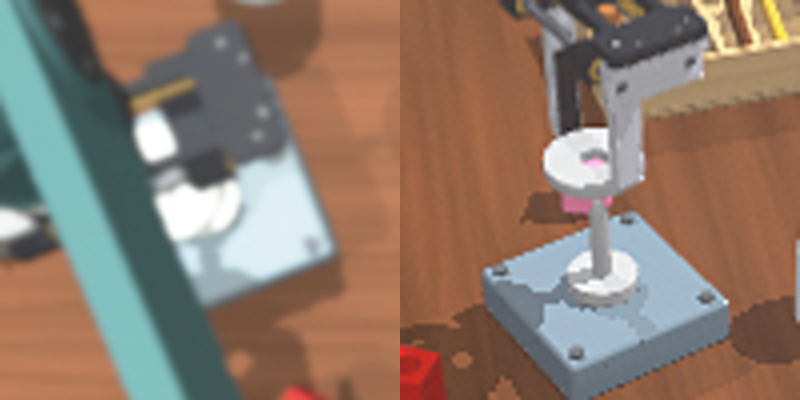

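```bash
python3 - <<'E'
from h import *
f=lambda x,y:(240+(x-400+.5)/4-.5,75+(y+.5)/4-.5)
print('tip',unproj('side',f(599,200),.108),'seat',unproj('side',f(602,276),.048),'hole',unproj('side',f(595,158),.149), 'flange ctr',unproj('side',f(594,160),.149))
s=snapshot('side')
try: print(locate('side',s,'white',(293,114),.068,.01,.139,r=16))
except Exception as e: print(e)
c=cv2.resize(np.ascontiguousarray(s[100:160,270:320]),None,fx=10,fy=10,interpolation=cv2.INTER_CUBIC); save('c7',c)
E
```

```text
tip [[0.49368298 0.29964867 0.108     ]] seat [[0.49171142 0.29211031 0.048     ]] hole [[0.49187199 0.29126747 0.149     ]] flange ctr [[0.49091202 0.28918629 0.149     ]]
(array([0.49786796, 0.30635807]), np.float64(0.09603707221028895), array([289.90046431, 112.25168999]))
```

View pics/c7.png

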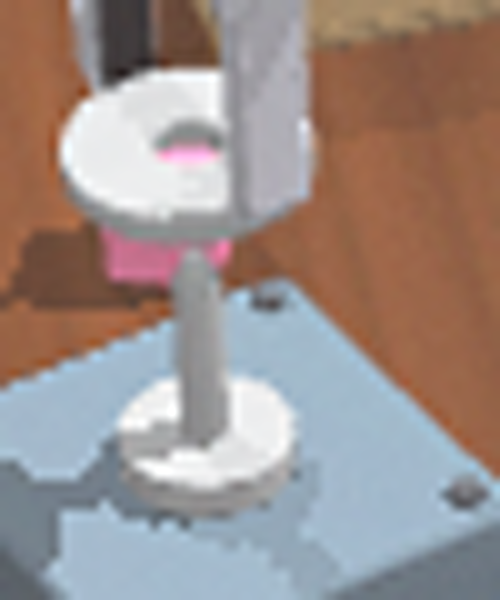

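```bash
python3 - <<'E'
from h import *
f=lambda x,y:(270+(x+.5)/10-.5,100+(y+.5)/10-.5)
print('tip',unproj('side',f(193,252),.107),'seat',unproj('side',f(208,433),.048),'hole',unproj('side',f(189,140),.149), 'flange ctr',unproj('side',f(187,143),.149))
for P in ([.4935,.2945,.048],[.4935,.2945,.108],[.4935,.2945,.149]): print(((proj('side',P)+.5-[270,100])*10-.5).round(0))
E
```

```text
tip [[0.49233945 0.30069786 0.107     ]] seat [[0.49281435 0.29536647 0.048     ]] hole [[0.4924258  0.29377874 0.149     ]] flange ctr [[0.49171828 0.29255203 0.149     ]]
[[211. 435.]]
[[200. 262.]]
[[193. 138.]]
```

Emit:
step_arm:
  increments: "0.14 -0.21 1 0 0 0;0 0 1 0 0 0;0 0 1 0 0 0;0 0 0 0 0 0"

```text
time: 13.0
tool_pos: [0.4902, 0.2954, 0.1124]
ee_rot: [3.141, 0.005, 0.4]
wrist_force: [-1.0, 0.2, -2.5]
width: 0.0663
```

Emit:
step_arm:
  increments: "0 0 0.3 0 0 0;0 0 0.3 0 0 0;0 0 0 0 0 0"

```text
time: 13.3
tool_pos: [0.4915, 0.2962, 0.1092]
ee_rot: [3.141, 0.0, 0.4]
wrist_force: [-0.3, 0.2, -2.2]
width: 0.0664
```

Emit:
step_arm:
  increments: "0 0 0.3 0 0 0;0 0 0.3 0 0 0;0 0 0 0 0 0"

```text
time: 13.6
tool_pos: [0.4913, 0.2962, 0.1029]
ee_rot: [3.141, 0.001, 0.4]
wrist_force: [0.1, -0.5, -2.3]
width: 0.0665
```

Emit:
step_arm:
  increments: "0 0 0.5 0 0 0;0 0 0.5 0 0 0;0 0 0 0 0 0"

```text
time: 13.9
tool_pos: [0.4909, 0.296, 0.0922]
ee_rot: [3.141, 0.002, 0.4]
wrist_force: [-0.1, -1.1, -2.5]
width: 0.066
```

Emit:
step_arm:
  increments: "0 0 0.8 0 0 0;0 0 0.8 0 0 0;0 0 0 0 0 0"

```text
time: 14.2
tool_pos: [0.4904, 0.2957, 0.0753]
ee_rot: [3.141, 0.004, 0.4]
wrist_force: [0.3, -0.5, -2.3]
width: 0.0667
```

Emit:
step_arm:
  increments: "0 0 0.8 0 0 0;0 0 0.7 0 0 0;0 0 0 0 0 0"

```text
time: 14.5
tool_pos: [0.4906, 0.2958, 0.0607]
ee_rot: [3.141, 0.003, 0.4]
wrist_force: [0.4, -0.3, -2.3]
width: 0.0663
```

Emit:
step_arm:
  increments: "0 0 0.5 0 0 0;0 0 0.2 0 0 0;0 0 0 0 0 0"

```text
time: 14.8
tool_pos: [0.4914, 0.2962, 0.0551]
ee_rot: [3.141, 0.001, 0.4]
wrist_force: [0.0, -0.1, -2.1]
width: 0.0666
```

Emit:
step_arm:
  increments: "0 0 0 0 0 0;0 0 0 0 0 0;0 0 0 0 0 0;0 0 0 0 0 0"
  claw: -1

```text
time: 15.2
tool_pos: [0.492, 0.2965, 0.0561]
ee_rot: [3.142, -0.001, 0.4]
wrist_force: [-0.1, -0.7, -0.2]
width: 0.0927
```

Emit:
step_arm:
  increments: "0 0 -2 0 0 0;0 0 -4 0 0 0;0 0 -4 0 0 0;0 0 0 0 0 0;0 0 0 0 0 0"

```text
time: 15.7
tool_pos: [0.4924, 0.2967, 0.1571]
ee_rot: [-3.142, -0.003, 0.4]
wrist_force: [-0.5, -0.5, 0.2]
width: 0.0938
```

```bash
cat > m2.py <<'E'
from h import *
t,s=snapshot('top'),snapshot('side')
L=[('r44','pale',(271,181),(329,187),.044,.01),('r36','pale',(376,144),(398,265),.036,.01),('r52','pale',(380,226),(303,282),.052,.01),
('cap','white',(324,142),(383,218),.030,.018)]
for n,k,a,b,d,h in L:
    for cn,im,uv in(('top',t,a),('side',s,b)):
        try: x,D,c=locate(cn,im,k,uv,d,h); print(n,cn,x.round(4),'diam %.1f'%(D*1000),c.round(1))
        except Exception as e: print(n,cn,e)
save('t_last',t); save('s_last',s)
E
python3 m2.py; python3 - <<'E'
from h import *
go((.4547,-.1435,.155,.4))
s=cv2.imread('pics/s_last.png')[:,:,::-1]
save('c8',cv2.resize(np.ascontiguousarray(s[90:350,220:480]),None,fx=2.3,fy=2.3))
E
```

```text
r44 top [0.569  0.1443] diam 47.8 [270.9 181. ]
r44 side [0.572  0.1474] diam 42.5 [328.4 186.4]
r36 top [ 0.6748 -0.1372] diam 39.0 [375.6 143.9]
r36 side [ 0.6782 -0.1344] diam 34.8 [397.6 264.1]
r52 top [ 0.4531 -0.1449] diam 56.1 [379.2 225.6]
r52 side [ 0.4563 -0.1418] diam 50.9 [303.1 281.8]
cap top [0.6788 0.0032] diam 29.9 [324.  141.2]
cap side [0.6811 0.0058] diam 28.4 [382.5 218.3]
t 15.8 at [0.4908 0.2959 0.1539] rpy [3.141e+00 3.000e-03 4.000e-01] w 0.0937 F [-0.6 -0.4 -0.1]
   10 x [-2.04  3.91 -0.01]
```

View pics/c8.png

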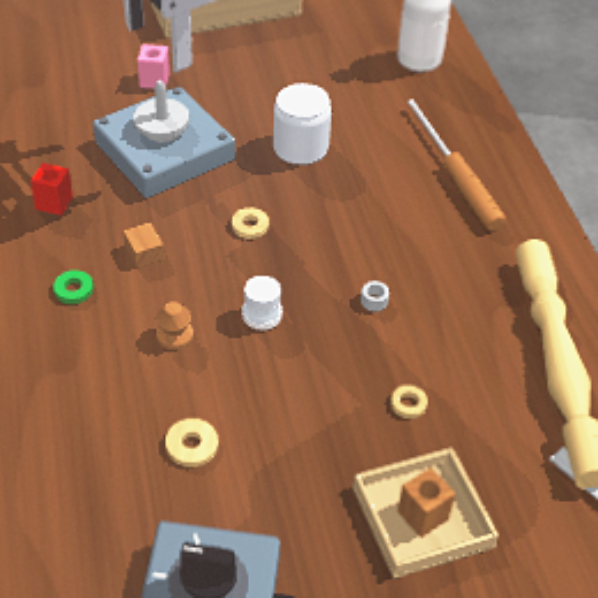

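Emit:
step_arm:
  increments: "-2.04 3.91 0 0 0 0;-2.04 3.91 0 0 0 0;-2.04 3.91 0 0 0 0;-2.04 3.91 0 0 0 0;-2.04 3.91 0 0 0 0"
  claw: -0.7

```text
time: 16.3
tool_pos: [0.4721, 0.0749, 0.1531]
ee_rot: [-3.14, 0.004, 0.4]
wrist_force: [0.9, -0.5, 0.1]
width: 0.0797
```

Emit:
step_arm:
  increments: "-2.04 3.91 0 0 0 0;-2.04 3.91 0 0 0 0;-2.04 3.91 0 0 0 0;-2.04 3.91 0 0 0 0;-2.04 3.91 0 0 0 0"

```text
time: 16.8
tool_pos: [0.4543, -0.1445, 0.1533]
ee_rot: [-3.139, 0.002, 0.4]
wrist_force: [0.6, -1.0, 0.1]
width: 0.0802
```

Emit:
step_arm:
  increments: "0 0 0 0 0 0;0 0 4 0 0 0;0 0 4 0 0 0;0 0 3 0 0 0;0 0 2 0 0 0"

```text
time: 17.3
tool_pos: [0.453, -0.1411, 0.0209]
ee_rot: [-3.136, 0.005, 0.4]
wrist_force: [-0.0, -0.7, 1.0]
width: 0.08
```

Emit:
step_arm:
  increments: "0 0 0 0 0 0;0 0 0 0 0 0;0 0 0 0 0 0"

```text
time: 17.6
tool_pos: [0.4569, -0.1433, 0.0267]
ee_rot: [3.14, -0.002, 0.4]
wrist_force: [-0.1, -0.5, 0.3]
width: 0.08
```

```bash
python3 - <<'E'
from h import *
go((.4547,-.1435,.004,.4))
E
```

```text
t 17.6 at [ 0.4569 -0.1433  0.0267] rpy [ 3.14e+00 -2.00e-03  4.00e-01] w 0.08 F [-0.1 -0.5  0.3]
   1 x [-0.21 -0.06  2.27]
```

Emit:
step_arm:
  increments: "-0.1 0 1 0 0 0;0 0 0.9 0 0 0;0 0 0 0 0 0;0 0 0 0 0 0"

```text
time: 18.0
tool_pos: [0.4546, -0.1435, 0.0061]
ee_rot: [-3.141, 0.001, 0.4]
wrist_force: [0.4, -0.2, 1.1]
width: 0.0801
```

```bash
python3 - <<'E'
from h import *
go((.4547,-.1435,.004,.4)); snapshot('top'); go((.4547,-.1435,.004,.4))
E
```

```text
t 18.0 at [ 0.4546 -0.1435  0.0061] rpy [-3.141e+00  1.000e-03  4.000e-01] w 0.0801 F [ 0.4 -0.2  1.1]
   1 x [ 0.01 -0.    0.21]
t 18.1 at [ 0.4549 -0.1437  0.0064] rpy [-3.142  0.     0.4  ] w 0.0799 F [-0.8 -0.6 -0.8]
   1 x [-0.02 -0.03  0.24]
```

Close, lift, carry to the mandrel (target about 0.491, 0.296).

Emit:
step_arm:
  increments: "0 0 0.2 0 0 0;0 0 0 0 0 0;0 0 0 0 0 0;0 0 0 0 0 0;0 0 0 0 0 0"
  claw: 1

```text
time: 18.55
tool_pos: [0.4551, -0.1437, 0.0046]
ee_rot: [3.141, -0.0, 0.4]
wrist_force: [0.7, -0.7, 0.6]
width: 0.0506
```

Emit:
step_arm:
  increments: "0 0 0 0 0 0;0 0 -0.5 0 0 0;0 0 -2 0 0 0;0 0 -3 0 0 0;0 0 -4 0 0 0"

```text
time: 19.05
tool_pos: [0.4535, -0.143, 0.0989]
ee_rot: [-3.138, 0.003, 0.4]
wrist_force: [1.6, 0.3, -0.5]
width: 0.051
```

Emit:
step_arm:
  increments: "0 0 -4 0 0 0;0 0 0 0 0 0;0 0 0 0 0 0;0 0 0 0 0 0"

```text
time: 19.45
tool_pos: [0.4541, -0.1433, 0.1381]
ee_rot: [-3.14, 0.002, 0.4]
wrist_force: [-0.7, -1.0, 0.8]
width: 0.0507
```

```bash
python3 - <<'E'
from h import *
go((.491,.296,.14,.4)); s=snapshot('side'); go((.491,.296,.14,.4))
p=proj('side',[.455,-.1435,.146])[0]; print(p)
save('c9',cv2.resize(np.ascontiguousarray(s[int(p[1])-40:int(p[1])+40,int(p[0])-40:int(p[0])+40]),None,fx=6,fy=6,interpolation=cv2.INTER_CUBIC))
E
```

```text
t 19.4 at [ 0.4541 -0.1433  0.1381] rpy [-3.14e+00  2.00e-03  4.00e-01] w 0.0507 F [-0.7 -1.   0.8]
   10 x [ 2.05 -3.9  -0.02]
t 19.5 at [ 0.4539 -0.1431  0.1376] rpy [-3.139e+00  2.000e-03  4.000e-01] w 0.0509 F [-0.2 -0.5 -0.6]
   10 x [ 2.05 -3.9  -0.02]
[300.4107849  242.43213916]
```

Emit:
step_arm:
  increments: "2.05 -3.9 0 0 0 0;2.05 -3.9 0 0 0 0;2.05 -3.9 0 0 0 0;2.05 -3.9 0 0 0 0;2.05 -3.9 0 0 0 0"

```text
time: 20.0
tool_pos: [0.4723, 0.0775, 0.1376]
ee_rot: [-3.141, 0.003, 0.399]
wrist_force: [0.6, 0.2, -2.0]
width: 0.0508
```

Emit:
step_arm:
  increments: "2.05 -3.9 0 0 0 0;2.05 -3.9 0 0 0 0;2.05 -3.9 0 0 0 0;2.05 -3.9 0 0 0 0;2.05 -3.9 0 0 0 0"

```text
time: 20.5
tool_pos: [0.4909, 0.2968, 0.1372]
ee_rot: [3.141, 0.004, 0.4]
wrist_force: [0.6, -0.3, -0.9]
width: 0.0505
```

Emit:
step_arm:
  increments: "0 0 0 0 0 0;0 0 0 0 0 0;0 0 0 0 0 0;0 0 0 0 0 0;0 0 0 0 0 0"

```text
time: 21.0
tool_pos: [0.4922, 0.2941, 0.1395]
ee_rot: [3.141, -0.0, 0.398]
wrist_force: [-0.6, -0.5, -0.2]
width: 0.0505
```

```bash
python3 - <<'E'
from h import *
go((.491,.296,.11,.4)); s=snapshot('side'); go((.491,.296,.11,.4))
try: print(locate('side',s,'pale',proj('side',[.491,.296,.143])[0],.052,.01,.134,r=18))
except Exception as e: print(e)
E
```

```text
t 21.0 at [0.4922 0.2941 0.1395] rpy [ 3.141 -0.     0.398] w 0.0505 F [-0.6 -0.5 -0.2]
  (turn then shift separately!)
  turn rows 1 x rz -0.002
  then 1 x [-0.04 -0.22  2.95]
t 21.1 at [0.4922 0.2943 0.1396] rpy [ 3.141 -0.     0.398] w 0.0505 F [ 0.2 -0.3 -0.1]
  (turn then shift separately!)
  turn rows 1 x rz -0.002
  then 1 x [-0.05 -0.21  2.96]
(array([0.48625399, 0.29958054]), np.float64(0.04048305367516996), array([286.04785298, 115.70816958]))
```

Emit:
step_arm:
  increments: "-0.05 -0.15 1 0 0 0;0 0 1 0 0 0;0 0 0.9 0 0 0;0 0 0 0 0 0"

```text
time: 21.45
tool_pos: [0.4895, 0.2959, 0.1077]
ee_rot: [3.141, 0.005, 0.4]
wrist_force: [0.2, -0.1, -0.3]
width: 0.0508
```

Emit:
step_arm:
  increments: "0 0 0.4 0 0 0;0 0 0.4 0 0 0;0 0 0 0 0 0"

```text
time: 21.75
tool_pos: [0.4907, 0.2965, 0.1019]
ee_rot: [3.141, 0.001, 0.4]
wrist_force: [-0.7, 0.6, 0.2]
width: 0.0508
```

Emit:
step_arm:
  increments: "0 0 0.4 0 0 0;0 0 0.4 0 0 0;0 0 0 0 0 0"

```text
time: 22.05
tool_pos: [0.4906, 0.2964, 0.0937]
ee_rot: [3.141, 0.001, 0.4]
wrist_force: [0.6, 0.1, -0.5]
width: 0.0509
```

Emit:
step_arm:
  increments: "0 0 0.7 0 0 0;0 0 0.7 0 0 0;0 0 0.7 0 0 0;0 0 0.4 0 0 0;0 0 0 0 0 0"

```text
time: 22.55
tool_pos: [0.4903, 0.2962, 0.0682]
ee_rot: [3.141, 0.002, 0.4]
wrist_force: [-0.2, 0.5, -0.0]
width: 0.0506
```

Emit:
step_arm:
  increments: "0 0 0.3 0 0 0;0 0 0.2 0 0 0;0 0 0 0 0 0"

```text
time: 22.85
tool_pos: [0.4909, 0.2965, 0.0643]
ee_rot: [3.141, 0.0, 0.4]
wrist_force: [1.0, -0.1, 0.7]
width: 0.0505
```

Emit:
step_arm:
  increments: "0 0 0 0 0 0;0 0 0 0 0 0;0 0 0 0 0 0;0 0 0 0 0 0"
  claw: -0.7

```text
time: 23.25
tool_pos: [0.4911, 0.2966, 0.0646]
ee_rot: [3.142, -0.0, 0.4]
wrist_force: [0.1, 0.1, 0.2]
width: 0.0781
```

Emit:
step_arm:
  increments: "0 0 -2 0 0 0;0 0 -4 0 0 0;0 0 -3 0 0 0;0 0 0 0 0 0;0 0 0 0 0 0"

```text
time: 23.75
tool_pos: [0.4913, 0.2967, 0.1551]
ee_rot: [3.142, -0.002, 0.4]
wrist_force: [-0.7, 0.0, -1.0]
width: 0.0798
```

```bash
python3 m2.py; python3 - <<'E'
from h import *
go((.5705,.1458,.15,.4)); s=cv2.imread('pics/s_last.png')[:,:,::-1].copy()
for z in (.058,): print('r52',locate('side',s,'pale',proj('side',[.4925,.2965,z+.008])[0],.052,.01,z,r=20))
save('c10',cv2.resize(s[100:170,260:340],None,fx=6,fy=6,interpolation=cv2.INTER_CUBIC))
E
```

```text
r44 top [0.569  0.1443] diam 48.1 [270.9 181. ]
r44 side [0.572  0.1474] diam 42.6 [328.4 186.4]
r36 top [ 0.6747 -0.1371] diam 39.1 [375.5 143.9]
r36 side [ 0.6781 -0.1344] diam 34.8 [397.6 264.1]
r52 top min() iterable argument is empty
r52 side min() iterable argument is empty
cap top [0.6788 0.0033] diam 29.9 [324.  141.2]
cap side [0.6811 0.0058] diam 28.4 [382.5 218.3]
t 23.9 at [0.4901 0.2961 0.1525] rpy [3.141e+00 3.000e-03 4.000e-01] w 0.0796 F [ 0.3  0.2 -0.4]
   4 x [0.39 4.24 0.06]
r52 (array([0.49206297, 0.29823393]), np.float64(0.05031530513865146), array([289.67283974, 138.10716669]))
```

View pics/c10.png

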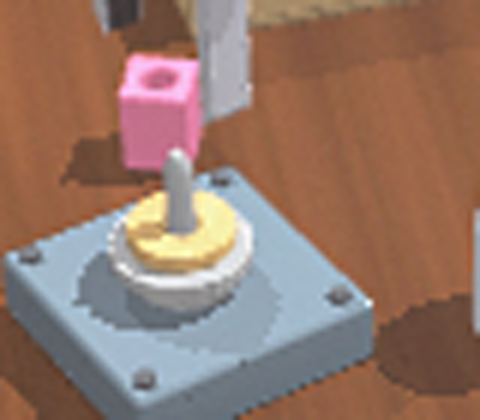

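Emit:
step_arm:
  increments: "0.39 4.24 0 0 0 0;0.39 4.24 0 0 0 0;0.39 4.24 0 0 0 0;0.39 4.24 0 0 0 0;0 0 0 0 0 0"

```text
time: 24.35
tool_pos: [0.5722, 0.1415, 0.1516]
ee_rot: [3.14, 0.004, 0.393]
wrist_force: [0.0, 0.4, 0.5]
width: 0.0798
```

Emit:
step_arm:
  increments: "0 0 0 0 0 0;0 0 4 0 0 0;0 0 4 0 0 0;0 0 3 0 0 0;0 0 2 0 0 0"

```text
time: 24.85
tool_pos: [0.5679, 0.1479, 0.0203]
ee_rot: [-3.139, 0.006, 0.402]
wrist_force: [0.3, -0.8, 0.1]
width: 0.0799
```

Emit:
step_arm:
  increments: "0 0 0 0 0 0;0 0 0 0 0 0;0 0 0 0 0 0;0 0 0 0 0 0"

```text
time: 25.25
tool_pos: [0.5726, 0.147, 0.0265]
ee_rot: [3.141, -0.003, 0.4]
wrist_force: [0.3, -0.3, 0.1]
width: 0.0798
```

```bash
python3 - <<'E'
from h import *
snapshot('top'); go((.5705,.1459,.0045,.4))
E
```

```text
t 25.3 at [0.5725 0.1468 0.0263] rpy [ 3.141e+00 -3.000e-03  4.000e-01] w 0.0798 F [ 0.2  0.1 -0.2]
   1 x [-0.22  0.01  2.18]
```

Emit:
step_arm:
  increments: "-0.1 0 1 0 0 0;0 0 1 0 0 0;0 0 0 0 0 0;0 0 0 0 0 0"

```text
time: 25.7
tool_pos: [0.5697, 0.1458, 0.0034]
ee_rot: [-3.141, 0.002, 0.4]
wrist_force: [0.7, -0.2, 0.1]
width: 0.0799
```

Emit:
step_arm:
  increments: "0 0 0 0 0 0;0 0 0 0 0 0;0 0 0 0 0 0;0 0 0 0 0 0;0 0 0 0 0 0"
  claw: 1

```text
time: 26.2
tool_pos: [0.5706, 0.146, 0.0046]
ee_rot: [3.141, -0.0, 0.4]
wrist_force: [-0.4, -0.1, -0.1]
width: 0.0435
```

Emit:
step_arm:
  increments: "0 0 0 0 0 0;0 0 -0.5 0 0 0;0 0 -2 0 0 0;0 0 -3 0 0 0;0 0 -4 0 0 0"

```text
time: 26.7
tool_pos: [0.5688, 0.1458, 0.0985]
ee_rot: [-3.141, 0.005, 0.4]
wrist_force: [0.4, -0.5, 0.6]
width: 0.0428
```

Emit:
step_arm:
  increments: "0 0 -4 0 0 0;0 0 0 0 0 0;0 0 0 0 0 0;0 0 0 0 0 0"

```text
time: 27.1
tool_pos: [0.5695, 0.1459, 0.1379]
ee_rot: [-3.141, 0.003, 0.4]
wrist_force: [-0.1, -0.1, -0.8]
width: 0.0426
```

```bash
python3 - <<'E'
from h import *
snapshot('side');go((.4909,.2963,.138,.4))
E
```

```text
t 27.1 at [0.5692 0.1458 0.1373] rpy [-3.141  0.004  0.4  ] w 0.0429 F [-0.7  0.8  0.4]
   4 x [-0.34 -4.23 -0.02]
```

Emit:
step_arm:
  increments: "-0.3 -3.8 0 0 0 0;-0.3 -3.8 0 0 0 0;-0.3 -3.8 0 0 0 0;-0.3 -3.8 0 0 0 0;-0.16 -1.7 0 0 0 0"

```text
time: 27.65
tool_pos: [0.4896, 0.2983, 0.1373]
ee_rot: [-3.141, 0.004, 0.403]
wrist_force: [-0.4, 0.2, -0.8]
width: 0.0428
```

Emit:
step_arm:
  increments: "0 0 0 0 0 0;0 0 0 0 0 0;0 0 0 0 0 0;0 0 0 0 0 0"

```text
time: 28.05
tool_pos: [0.493, 0.295, 0.1393]
ee_rot: [3.141, 0.0, 0.398]
wrist_force: [-0.3, -0.2, -0.1]
width: 0.0425
```

```bash
python3 - <<'E'
from h import *
snapshot('side');go((.4909,.2963,.108,.4))
E
```

```text
t 28.1 at [0.4929 0.2952 0.1394] rpy [3.141 0.    0.398] w 0.0431 F [ 0.   0.  -0.3]
  (turn then shift separately!)
  turn rows 1 x rz -0.002
  then 1 x [-0.14 -0.18  3.14]
```

Emit:
step_arm:
  increments: "-0.08 -0.1 1 0 0 0;0 0 1 0 0 0;0 0 0.9 0 0 0;0 0 0 0 0 0;0 0 0 0 0 0"

```text
time: 28.6
tool_pos: [0.4907, 0.2969, 0.1097]
ee_rot: [3.141, 0.001, 0.4]
wrist_force: [-0.2, -0.2, 0.3]
width: 0.0426
```

Emit:
step_arm:
  increments: "0 0 0.4 0 0 0;0 0 0.4 0 0 0;0 0 0 0 0 0"

```text
time: 28.9
tool_pos: [0.4907, 0.2969, 0.1018]
ee_rot: [3.141, 0.001, 0.4]
wrist_force: [-0.2, -0.0, 0.4]
width: 0.0427
```

Emit:
step_arm:
  increments: "0 0 0.4 0 0 0;0 0 0.4 0 0 0;0 0 0 0 0 0"

```text
time: 29.2
tool_pos: [0.4905, 0.2968, 0.0936]
ee_rot: [3.141, 0.001, 0.4]
wrist_force: [-0.7, 0.4, -1.0]
width: 0.043
```

Emit:
step_arm:
  increments: "0 0 0.7 0 0 0;0 0 0.6 0 0 0;0 0 0.5 0 0 0;0 0 0.1 0 0 0;0 0 0 0 0 0"

```text
time: 29.7
tool_pos: [0.4908, 0.2969, 0.0749]
ee_rot: [3.141, 0.001, 0.4]
wrist_force: [-0.3, 0.5, 0.3]
width: 0.0426
```

Emit:
step_arm:
  increments: "0 0 0 0 0 0;0 0 0 0 0 0;0 0 0 0 0 0;0 0 0 0 0 0"
  claw: -0.7

```text
time: 30.1
tool_pos: [0.4911, 0.297, 0.0757]
ee_rot: [3.142, -0.0, 0.4]
wrist_force: [0.3, 0.3, 0.1]
width: 0.071
```

Emit:
step_arm:
  increments: "0 0 -2 0 0 0;0 0 -4 0 0 0;0 0 -2 0 0 0;0 0 0 0 0 0;0 0 0 0 0 0"

```text
time: 30.6
tool_pos: [0.4909, 0.297, 0.1551]
ee_rot: [3.141, -0.0, 0.4]
wrist_force: [-0.0, 0.1, -1.6]
width: 0.08
```

```bash
python3 m2.py; python3 - <<'E'
from h import *
go((.6764,-.1358,.15,.4)); s=cv2.imread('pics/s_last.png')[:,:,::-1].copy()
print('r52+44',blobat(s,'pale',proj('side',[.4925,.2965,.070])[0]))
a,A=sil('side',[.492,.298],.052,.01,.058); b,B=sil('side',[.492,.298],.044,.01,.068); print(a,b)
E
```

```text
r44 top min() iterable argument is empty
r44 side min() iterable argument is empty
r36 top [ 0.6747 -0.1372] diam 39.1 [375.6 143.9]
r36 side [ 0.6781 -0.1343] diam 34.7 [397.6 264.1]
r52 top min() iterable argument is empty
r52 side min() iterable argument is empty
cap top [0.6788 0.0032] diam 29.9 [324.  141.2]
cap side [0.6811 0.0058] diam 28.3 [382.5 218.3]
t 30.7 at [0.49   0.2965 0.1532] rpy [3.141 0.004 0.4  ] w 0.0797 F [-0.6 -0.1 -0.1]
   11 x [0.03 4.28 0.03]
r52+44 (array([289.57424311, 137.205538  ]), 242.21875)
[289.66229886 138.16179762] [289.48430361 135.29673091]
```

Emit:
step_arm:
  increments: "0.03 4.28 0 0 0 0;0.03 4.28 0 0 0 0;0.03 4.28 0 0 0 0;0.03 4.28 0 0 0 0;0.03 4.28 0 0 0 0"
  claw: -0.4

```text
time: 31.2
tool_pos: [0.575, 0.0988, 0.1531]
ee_rot: [-3.14, 0.004, 0.4]
wrist_force: [0.6, -0.1, -0.5]
width: 0.0658
```

Emit:
step_arm:
  increments: "0.03 4.28 0 0 0 0;0.03 4.28 0 0 0 0;0.03 4.28 0 0 0 0;0.03 4.28 0 0 0 0;0.03 4.28 0 0 0 0"

```text
time: 31.7
tool_pos: [0.6598, -0.0975, 0.1528]
ee_rot: [-3.139, 0.003, 0.4]
wrist_force: [0.6, -0.4, 0.2]
width: 0.0658
```

Emit:
step_arm:
  increments: "0.03 4.28 0 0 0 0;0 0 0 0 0 0;0 0 4 0 0 0;0 0 4 0 0 0;0 0 3 0 0 0"

```text
time: 32.2
tool_pos: [0.6748, -0.1339, 0.0407]
ee_rot: [-3.137, 0.005, 0.4]
wrist_force: [-0.8, -0.0, -0.6]
width: 0.066
```

Emit:
step_arm:
  increments: "0 0 1 0 0 0;0 0 1 0 0 0;0 0 0 0 0 0;0 0 0 0 0 0;0 0 0 0 0 0"

```text
time: 32.7
tool_pos: [0.6787, -0.1357, 0.0279]
ee_rot: [3.139, -0.003, 0.4]
wrist_force: [-0.2, 0.2, 0.2]
width: 0.0657
```

```bash
python3 - <<'E'
from h import *
snapshot('top'); go((.6764,-.1358,.0045,.4))
E
```

```text
t 32.8 at [ 0.6786 -0.1357  0.0278] rpy [ 3.139e+00 -3.000e-03  4.000e-01] w 0.066 F [0.5 0.2 0.8]
   1 x [-0.2  -0.07  2.33]
```

Emit:
step_arm:
  increments: "-0.1 0 1 0 0 0;0 0 1 0 0 0;0 0 0 0 0 0;0 0 0 0 0 0"

```text
time: 33.15
tool_pos: [0.6756, -0.1356, 0.0043]
ee_rot: [-3.14, 0.002, 0.4]
wrist_force: [-0.3, 0.2, -0.3]
width: 0.0659
```

Emit:
step_arm:
  increments: "0 0 0 0 0 0;0 0 0 0 0 0;0 0 0 0 0 0;0 0 0 0 0 0;0 0 0 0 0 0"
  claw: 1

```text
time: 33.65
tool_pos: [0.6765, -0.1358, 0.0058]
ee_rot: [3.141, -0.0, 0.4]
wrist_force: [-0.5, -0.7, 0.3]
width: 0.034
```

Emit:
step_arm:
  increments: "0 0 0 0 0 0;0 0 -0.5 0 0 0;0 0 -2 0 0 0;0 0 -3 0 0 0;0 0 -4 0 0 0"

```text
time: 34.15
tool_pos: [0.6748, -0.1353, 0.099]
ee_rot: [-3.138, 0.004, 0.4]
wrist_force: [1.2, -0.6, 0.5]
width: 0.0338
```

Emit:
step_arm:
  increments: "0 0 -4 0 0 0;0 0 0 0 0 0;0 0 0 0 0 0;0 0 0 0 0 0"

```text
time: 34.55
tool_pos: [0.6754, -0.1355, 0.1384]
ee_rot: [-3.14, 0.003, 0.4]
wrist_force: [-0.6, -1.2, -0.4]
width: 0.0338
```

```bash
python3 - <<'E'
from h import *
snapshot('side');go((.4909,.2966,.138,.4))
E
```

```text
t 34.6 at [ 0.6751 -0.1354  0.1378] rpy [-3.139  0.004  0.4  ] w 0.0339 F [ 0.5 -0.2 -1.1]
   11 x [-0.01 -4.27 -0.  ]
```

Emit:
step_arm:
  increments: "0 -4.27 0 0 0 0;0 -4.27 0 0 0 0;0 -4.27 0 0 0 0;0 -4.27 0 0 0 0;0 -4.27 0 0 0 0"

```text
time: 35.1
tool_pos: [0.5912, 0.0623, 0.1379]
ee_rot: [-3.14, 0.004, 0.399]
wrist_force: [-0.2, -0.4, 0.3]
width: 0.0339
```

Emit:
step_arm:
  increments: "0 -4.27 0 0 0 0;0 -4.27 0 0 0 0;0 -4.27 0 0 0 0;0 -4.27 0 0 0 0;-0.1 -4.27 0 0 0 0"

```text
time: 35.6
tool_pos: [0.5073, 0.2583, 0.1381]
ee_rot: [-3.141, 0.004, 0.4]
wrist_force: [0.1, -0.3, -1.2]
width: 0.0337
```

Emit:
step_arm:
  increments: "0 -4.27 0 0 0 0;0 0 0 0 0 0;0 0 0 0 0 0;0 0 0 0 0 0;0 0 0 0 0 0"

```text
time: 36.1
tool_pos: [0.4931, 0.2951, 0.1398]
ee_rot: [3.141, 0.001, 0.398]
wrist_force: [0.1, -0.1, -0.6]
width: 0.0341
```

```bash
python3 - <<'E'
from h import *
snapshot('side');go((.4909,.2966,.108,.4))
E
```

```text
t 36.1 at [0.4932 0.2951 0.14  ] rpy [3.141e+00 1.000e-03 3.980e-01] w 0.0337 F [-0.6  0.2  0.3]
  (turn then shift separately!)
  turn rows 1 x rz -0.002
  then 1 x [-0.15 -0.22  3.2 ]
```

Same approach as the last ring.

Emit:
step_arm:
  increments: "-0.1 -0.1 1 0 0 0;0 0 1 0 0 0;0 0 0.9 0 0 0;0 0 0 0 0 0;0 0 0 0 0 0"

```text
time: 36.65
tool_pos: [0.491, 0.2969, 0.1107]
ee_rot: [3.141, 0.001, 0.4]
wrist_force: [-0.1, 0.6, -0.3]
width: 0.0338
```

Emit:
step_arm:
  increments: "0 0 0.4 0 0 0;0 0 0.4 0 0 0;0 0 0 0 0 0"

```text
time: 36.95
tool_pos: [0.491, 0.2969, 0.1028]
ee_rot: [3.141, 0.001, 0.4]
wrist_force: [0.2, 0.3, 0.0]
width: 0.0338
```

Emit:
step_arm:
  increments: "0 0 0.4 0 0 0;0 0 0.4 0 0 0;0 0 0 0 0 0"

```text
time: 37.25
tool_pos: [0.4909, 0.2968, 0.0946]
ee_rot: [3.141, 0.002, 0.4]
wrist_force: [-0.7, 0.8, 0.3]
width: 0.0339
```

Emit:
step_arm:
  increments: "0 0 0.5 0 0 0;0 0 0.4 0 0 0;0 0 0 0 0 0;0 0 0 0 0 0"

```text
time: 37.65
tool_pos: [0.4912, 0.297, 0.0862]
ee_rot: [3.141, 0.0, 0.4]
wrist_force: [0.4, -0.2, 0.3]
width: 0.0338
```

Emit:
step_arm:
  increments: "0 0 0 0 0 0;0 0 0 0 0 0;0 0 0 0 0 0;0 0 0 0 0 0"
  claw: -0.6

```text
time: 38.05
tool_pos: [0.4914, 0.2971, 0.0866]
ee_rot: [3.141, -0.0, 0.4]
wrist_force: [0.1, 0.9, 0.4]
width: 0.0622
```

Emit:
step_arm:
  increments: "0 0 -2 0 0 0;0 0 -3 0 0 0;0 0 -2 0 0 0;0 0 0 0 0 0;0 0 0 0 0 0"

```text
time: 38.55
tool_pos: [0.4913, 0.297, 0.1563]
ee_rot: [3.142, -0.0, 0.4]
wrist_force: [-0.4, -0.1, -0.2]
width: 0.0752
```

```bash
python3 m2.py; python3 - <<'E'
from h import *
go((.680,.0045,.15,.4)); s=cv2.imread('pics/s_last.png')[:,:,::-1].copy()
save('c11',cv2.resize(s[100:170,260:340],None,fx=6,fy=6,interpolation=cv2.INTER_CUBIC))
E
```

```text
r44 top min() iterable argument is empty
r44 side min() iterable argument is empty
r36 top min() iterable argument is empty
r36 side [ 0.6959 -0.1982] diam 8.4 [413.6 285.6]
r52 top min() iterable argument is empty
r52 side min() iterable argument is empty
cap top [0.6788 0.0032] diam 29.9 [324.1 141.2]
cap side [0.6811 0.0058] diam 28.3 [382.5 218.3]
t 38.6 at [0.4904 0.2966 0.1545] rpy [3.141e+00 3.000e-03 4.000e-01] w 0.0749 F [-0.9 -0.5  0.1]
   8 x [0.76 4.29 0.06]h.py:37: RuntimeWarning: invalid value encountered in divide
  return np.array([M['m10'],M['m01']])/M['m00'],M['m00']
h.py:41: RuntimeWarning: The iteration is not making good progress, as measured by the 
 improvement from the last ten iterations.
  x=fsolve(lambda q:sil(name,q,d,h,z0)[0]-c,x); A0=sil(name,x,d,h,z0)[1]
```

View pics/c11.png

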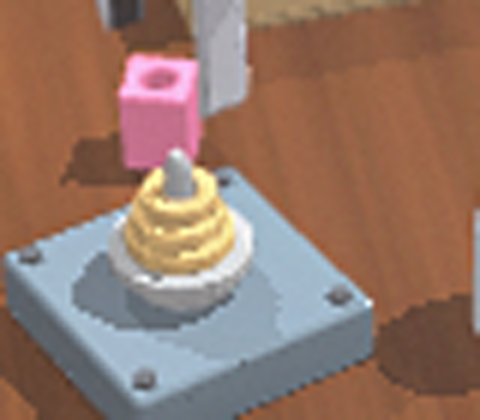

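Emit:
step_arm:
  increments: "0.76 4.29 0 0 0 0;0.76 4.29 0 0 0 0;0.76 4.29 0 0 0 0;0.76 4.29 0 0 0 0;0.76 4.29 0 0 0 0"
  claw: -0.4

```text
time: 39.15
tool_pos: [0.6096, 0.1127, 0.1543]
ee_rot: [-3.141, 0.003, 0.4]
wrist_force: [0.1, 1.1, 0.1]
width: 0.0656
```

Emit:
step_arm:
  increments: "0.76 4.29 0 0 0 0;0.76 4.29 0 0 0 0;0.76 4.29 0 0 0 0;0 0 0 0 0 0;0 0 0 0 0 0"

```text
time: 39.65
tool_pos: [0.6802, 0.0037, 0.1537]
ee_rot: [-3.139, 0.004, 0.398]
wrist_force: [-0.3, 0.8, 0.5]
width: 0.0657
```

Emit:
step_arm:
  increments: "0 0 4 0 0 0;0 0 4 0 0 0;0 0 3 0 0 0;0 0 1 0 0 0;0 0 0 0 0 0"

```text
time: 40.15
tool_pos: [0.6788, 0.0061, 0.0341]
ee_rot: [-3.139, 0.004, 0.401]
wrist_force: [0.4, -1.3, 0.4]
width: 0.0657
```

Emit:
step_arm:
  increments: "0 0 0 0 0 0;0 0 0 0 0 0;0 0 0 0 0 0"

```text
time: 40.45
tool_pos: [0.6824, 0.0046, 0.0391]
ee_rot: [3.14, -0.004, 0.4]
wrist_force: [0.2, -0.6, 0.1]
width: 0.0657
```

```bash
python3 - <<'E'
from h import *
s=snapshot('side'); go((.6800,.0045,.006,.4)); print(locate('side',s,'white',(383,218),.03,.018))
E
```

```text
t 40.5 at [0.6821 0.0045 0.0386] rpy [ 3.14e+00 -3.00e-03  4.00e-01] w 0.0656 F [-0.  -0.2 -0.7]
   1 x [-0.19 -0.08  3.26]
(array([0.68104737, 0.00570399]), np.float64(0.028329441750946423), array([382.52364261, 218.35480167]))
```

Emit:
step_arm:
  increments: "-0.1 0 1 0 0 0;0 0 1 0 0 0;0 0 0.9 0 0 0;0 0 0 0 0 0;0 0 0 0 0 0"

```text
time: 41.0
tool_pos: [0.6794, 0.0042, 0.0064]
ee_rot: [-3.141, 0.002, 0.4]
wrist_force: [-0.2, 0.4, -0.3]
width: 0.0655
```

Emit:
step_arm:
  increments: "0 0 0 0 0 0;0 0 0 0 0 0;0 0 0 0 0 0;0 0 0 0 0 0;0 0 0 0 0 0"
  claw: 1

```text
time: 41.5
tool_pos: [0.6801, 0.0042, 0.0077]
ee_rot: [3.141, -0.0, 0.4]
wrist_force: [0.5, 0.4, 1.1]
width: 0.0293
```

Emit:
step_arm:
  increments: "0 0 0 0 0 0;0 0 -0.5 0 0 0;0 0 -2 0 0 0;0 0 -3 0 0 0;0 0 -4 0 0 0"

```text
time: 42.0
tool_pos: [0.6782, 0.0043, 0.1008]
ee_rot: [-3.139, 0.005, 0.4]
wrist_force: [1.3, 0.3, 0.8]
width: 0.0287
```

Emit:
step_arm:
  increments: "0 0 -4 0 0 0;0 0 -1 0 0 0;0 0 0 0 0 0;0 0 0 0 0 0"

```text
time: 42.4
tool_pos: [0.679, 0.0042, 0.1501]
ee_rot: [-3.14, 0.003, 0.4]
wrist_force: [-0.5, 0.2, -1.9]
width: 0.0286
```

```bash
python3 - <<'E'
from h import *
snapshot('side');go((.4909,.2968,.15,.4))
E
```

```text
t 42.5 at [0.6785 0.0043 0.149 ] rpy [-3.139  0.005  0.4  ] w 0.0286 F [-0.   0.3 -0.9]
   8 x [-0.74 -4.28 -0.01]
```

Emit:
step_arm:
  increments: "-0.74 -4.28 0 0 0 0;-0.74 -4.28 0 0 0 0;-0.74 -4.28 0 0 0 0;-0.74 -4.28 0 0 0 0;-0.74 -4.28 0 0 0 0"

```text
time: 42.95
tool_pos: [0.56, 0.1878, 0.149]
ee_rot: [-3.141, 0.006, 0.399]
wrist_force: [-0.2, 0.6, -0.5]
width: 0.0287
```

Emit:
step_arm:
  increments: "-0.74 -4.28 0 0 0 0;-0.74 -4.28 0 0 0 0;-0.8 -4.28 0 0 0 0;0 0 0 0 0 0;0 0 0 0 0 0"

```text
time: 43.45
tool_pos: [0.49, 0.2964, 0.1498]
ee_rot: [3.141, 0.004, 0.402]
wrist_force: [0.5, -1.1, -0.7]
width: 0.0288
```

Emit:
step_arm:
  increments: "0 0 0 0 0 0;0 0 0 0 0 0;0 0 0 0 0 0"

```text
time: 43.75
tool_pos: [0.4923, 0.2952, 0.152]
ee_rot: [3.141, 0.001, 0.398]
wrist_force: [-0.6, -0.7, -1.0]
width: 0.0286
```

```bash
python3 - <<'E'
from h import *
s=snapshot('side');go((.4910,.2968,.12,.4))
save('c12',cv2.resize(np.ascontiguousarray(s[80:160,255:335]),None,fx=6,fy=6,interpolation=cv2.INTER_CUBIC))
E
```

```text
t 43.8 at [0.4923 0.2953 0.1522] rpy [3.141 0.    0.398] w 0.0284 F [ 0.8 -0.  -0.1]
  (turn then shift separately!)
  turn rows 1 x rz -0.002
  then 1 x [-0.06 -0.19  3.22]
```

View pics/c12.png

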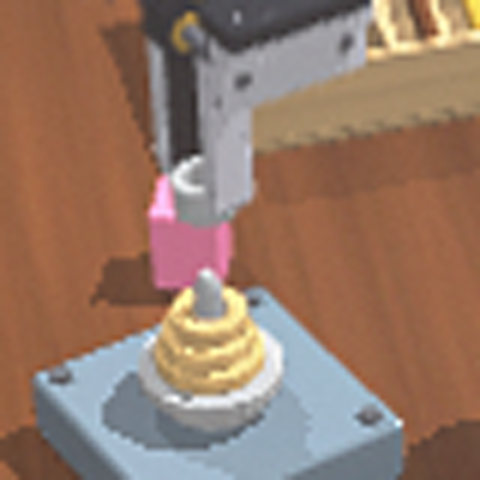

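Emit:
step_arm:
  increments: "-0.05 -0.1 1 0 0 0;0 0 1 0 0 0;0 0 1 0 0 0;0 0 0 0 0 0;0 0 0 0 0 0"

```text
time: 44.3
tool_pos: [0.4904, 0.2969, 0.1216]
ee_rot: [3.141, 0.001, 0.4]
wrist_force: [-0.5, 0.3, -0.8]
width: 0.029
```

Emit:
step_arm:
  increments: "0 0 0.4 0 0 0;0 0 0.4 0 0 0;0 0 0 0 0 0;0 0 0 0 0 0"

```text
time: 44.7
tool_pos: [0.4908, 0.297, 0.1144]
ee_rot: [3.142, 0.0, 0.4]
wrist_force: [-0.4, 0.4, -0.6]
width: 0.0287
```

Emit:
step_arm:
  increments: "0 0 0.4 0 0 0;0 0 0.4 0 0 0;0 0 0 0 0 0"

```text
time: 45.0
tool_pos: [0.4903, 0.2968, 0.1055]
ee_rot: [3.141, 0.002, 0.4]
wrist_force: [-0.3, -0.3, -0.5]
width: 0.0291
```

Emit:
step_arm:
  increments: "0 0 0.4 0 0 0;0 0 0.4 0 0 0;0 0 0 0 0 0;0 0 0 0 0 0"

```text
time: 45.4
tool_pos: [0.4907, 0.297, 0.0982]
ee_rot: [3.141, 0.0, 0.4]
wrist_force: [-0.8, 0.5, -0.4]
width: 0.0288
```

Emit:
step_arm:
  increments: "0 0 0 0 0 0;0 0 0 0 0 0;0 0 0 0 0 0;0 0 0 0 0 0"
  claw: -0.4

```text
time: 45.8
tool_pos: [0.4909, 0.2971, 0.0987]
ee_rot: [3.142, -0.0, 0.4]
wrist_force: [0.5, 0.4, -0.3]
width: 0.057
```

Emit:
step_arm:
  increments: "0 0 -2 0 0 0;0 0 -4 0 0 0;0 0 -1 0 0 0;0 0 0 0 0 0;0 0 0 0 0 0"

```text
time: 46.3
tool_pos: [0.4904, 0.2968, 0.1673]
ee_rot: [3.141, 0.001, 0.4]
wrist_force: [0.5, 0.1, -0.6]
width: 0.0662
```

```bash
python3 - <<'E'
from h import *
s=snapshot('side');go((.4434,-.3115,.165,.4))
save('c13',cv2.resize(np.ascontiguousarray(s[80:160,255:335]),None,fx=6,fy=6,interpolation=cv2.INTER_CUBIC))
E
```

```text
t 46.4 at [0.4899 0.2966 0.1665] rpy [3.141e+00 3.000e-03 4.000e-01] w 0.0654 F [ 0.   0.3 -0.2]
   14 x [-2.    3.87  0.01]
```

View pics/c13.png

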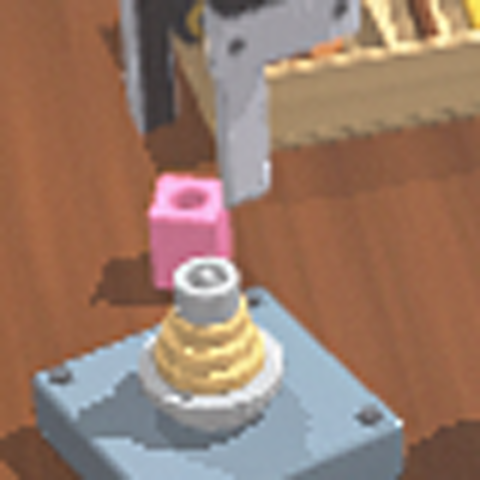

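Emit:
step_arm:
  increments: "-2 3.87 0 0 0 0;-2 3.87 0 0 0 0;-2 3.87 0 0 0 0;-2 3.87 0 0 0 0;-2 3.87 0 0 0 0"

```text
time: 46.85
tool_pos: [0.4724, 0.0783, 0.1662]
ee_rot: [-3.14, 0.004, 0.4]
wrist_force: [0.2, -1.1, 0.3]
width: 0.066
```

Emit:
step_arm:
  increments: "-2 3.87 0 0 0 0;-2 3.87 0 0 0 0;-2 3.87 0 0 0 0;-2 3.87 0 0 0 0;-2 3.87 0 0 0 0"

```text
time: 47.35
tool_pos: [0.4557, -0.1386, 0.1663]
ee_rot: [-3.139, 0.002, 0.4]
wrist_force: [1.0, 0.1, -0.3]
width: 0.0661
```

Emit:
step_arm:
  increments: "-2 3.87 0 0 0 0;-2 3.87 0 0 0 0;-2 3.87 0 0 0 0;-2 3.87 0 0 0 0;0 0 0 0 0 -0.14"

```text
time: 47.85
tool_pos: [0.4417, -0.3151, 0.1654]
ee_rot: [-3.139, 0.003, 0.537]
wrist_force: [0.4, 0.2, 0.6]
width: 0.0657
```

Emit:
step_arm:
  increments: "0 0 0 0 0 -0.14;0 0 0 0 0 -0.14;0 0 0 0 0 -0.14;0 0 0 0 0 -0.14;0 0 0 0 0 -0.14"

```text
time: 48.35
tool_pos: [0.4428, -0.3103, 0.1659]
ee_rot: [-3.138, -0.002, 1.246]
wrist_force: [0.3, -0.0, 0.6]
width: 0.0658
```

Emit:
step_arm:
  increments: "0 0 0 0 0 -0.14;0 0 0 0 0 -0.14;0 0 0 0 0 -0.14;0 0 0 0 0 -0.14;0 0 0 0 0 -0.14"

```text
time: 48.85
tool_pos: [0.4429, -0.3103, 0.166]
ee_rot: [-3.14, -0.004, 1.946]
wrist_force: [0.2, -0.0, -0.2]
width: 0.0656
```

Emit:
step_arm:
  increments: "0 0 0 0 0 -0.14;0 0 0 0 0 -0.14;0 0 0 0 0 -0.14;0 0 0 0 0 -0.14;0 0 0 0 0 -0.14"

```text
time: 49.35
tool_pos: [0.4429, -0.3102, 0.166]
ee_rot: [3.141, -0.004, 2.646]
wrist_force: [-0.2, 0.1, -0.3]
width: 0.0659
```

Emit:
step_arm:
  increments: "0 0 0 0 0 -0.14;0 0 0 0 0 0;0 0 0 0 0 0;0 0 0 0 0 0"

```text
time: 49.75
tool_pos: [0.4435, -0.3108, 0.1676]
ee_rot: [3.141, -0.001, 2.778]
wrist_force: [0.3, -1.0, -0.4]
width: 0.0657
```

```bash
python3 - <<'E'
from h import *
s=snapshot('side');t=snapshot('top');go((.4434,-.311,.165,2.78),(.4434,-.311,.064,2.78,2))
print(get_obs()['joint_positions'].round(2))
save('c14',np.hstack([cv2.resize(np.ascontiguousarray(i[y:y+70,x:x+70]),None,fx=5.7,fy=5.7,interpolation=cv2.INTER_CUBIC) for i,x,y in((t,415,195),(s,275,305))]))
E
```

```text
t 49.9 at [ 0.4436 -0.3109  0.1681] rpy [ 3.141 -0.     2.779] w 0.0656 F [0.6 0.1 0.6]
  (turn then shift separately!)
  turn rows 1 x rz -0.001
  then 1 x [ 0.02 -0.02  0.31]
   6 x [ 0.   -0.    1.68]
[-0.72  0.08  1.45 -0.    1.61 -1.92]
```

Emit:
step_arm:
  increments: "0 0 2 0 0 0;0 0 2 0 0 0;0 0 2 0 0 0;0 0 2 0 0 0;0 0 1.8 0 0 0"

```text
time: 50.35
tool_pos: [0.4436, -0.3109, 0.0695]
ee_rot: [3.142, -0.0, 2.779]
wrist_force: [0.1, -0.1, -0.3]
width: 0.0658
```

Emit:
step_arm:
  increments: "0 0 0 0 0 0;0 0 0 0 0 0;0 0 0 0 0 0;0 0 0 0 0 0"

```text
time: 50.75
tool_pos: [0.4445, -0.3117, 0.072]
ee_rot: [-3.141, 0.003, 2.78]
wrist_force: [0.0, 1.1, 0.3]
width: 0.0657
```

```bash
python3 - <<'E'
from h import *
s=snapshot('side');t=snapshot('top');go((.4434,-.311,.063,2.78,2))
save('c15',np.hstack([cv2.resize(np.ascontiguousarray(i[y:y+70,x:x+70]),None,fx=5.7,fy=5.7,interpolation=cv2.INTER_CUBIC) for i,x,y in((t,415,195),(s,275,305))]))
E
```

```text
t 50.9 at [ 0.4443 -0.3115  0.0716] rpy [-3.141e+00  2.000e-03  2.780e+00] w 0.0655 F [ 0.4 -0.4  0.2]
   1 x [0.1  0.01 0.86]
```

View pics/c15.png

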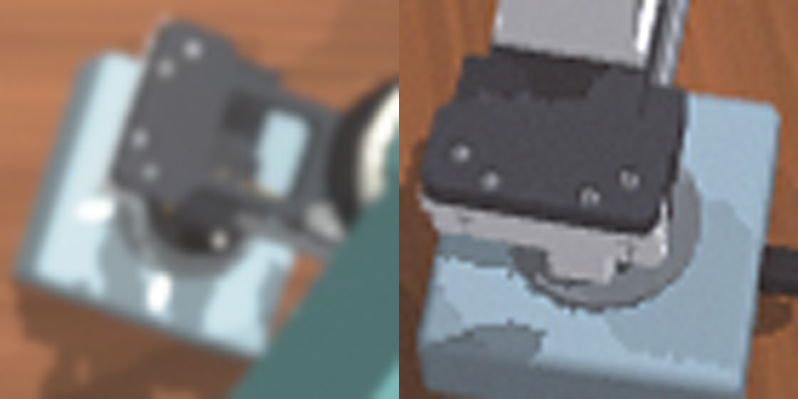

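Emit:
step_arm:
  increments: "0 0 0.7 0 0 0;0 0 0 0 0 0;0 0 0 0 0 0"

```text
time: 51.15
tool_pos: [0.4435, -0.3108, 0.063]
ee_rot: [3.141, -0.001, 2.78]
wrist_force: [0.2, -0.5, -0.9]
width: 0.0658
```

Emit:
step_arm:
  increments: "0 0 0 0 0 0;0 0 0 0 0 0;0 0 0 0 0 0;0 0 0 0 0 0;0 0 0 0 0 0"
  claw: 1

```text
time: 51.65
tool_pos: [0.4438, -0.3111, 0.0636]
ee_rot: [-3.141, 0.0, 2.78]
wrist_force: [-0.2, -0.1, 0.0]
width: 0.0291
```

Emit:
step_arm:
  increments: "0 0 0 0 0 0;0 0 0 0 0 0;0 0 0 0 0 0;0 0 0 0 0 0;0 0 0 0 0 0"

```text
time: 52.15
tool_pos: [0.4434, -0.3121, 0.0636]
ee_rot: [-3.139, 0.0, 2.779]
wrist_force: [-1.5, -5.2, -0.4]
width: 0.0139
```

```bash
python3 - <<'E'
from h import *
go((.4434,-.311,.063,2.78,2)); o=get_obs(); print(o['wrist_force'],o['wrist_torque'])
Rt=R.from_euler('xyz',o['ee_rot']).as_matrix(); print('tool F',Rt.T@o['wrist_force'])
E
```

```text
t 52.1 at [ 0.4434 -0.3121  0.0636] rpy [-3.139  0.     2.779] w 0.0139 F [-1.5 -5.2 -0.4]
   1 x [0.03 0.1  0.06]
[-1.48874125 -5.21499461 -0.41375735] [-0.94733336  0.25304515 -0.03936563]
tool F [-0.45562261 -5.40326263  0.42529447]
```

Emit:
step_arm:
  increments: "0 -0.1 0 0 0 0;0 0 0 0 0 0;0 0 0.3 0 0 0;0 0 0.3 0 0 0;0 0 0 0 0 0"

```text
time: 52.65
tool_pos: [0.4434, -0.3122, 0.0581]
ee_rot: [-3.141, 0.0, 2.78]
wrist_force: [-3.4, -2.4, 5.9]
width: 0.0137
```

Emit:
step_arm:
  increments: "0 0 0.2 0 0 0;0 0 0.1 0 0 0;0 0 0 0 0 0;0 0 0 0 0 0"

```text
time: 53.05
tool_pos: [0.4435, -0.3123, 0.0574]
ee_rot: [-3.141, 0.001, 2.78]
wrist_force: [-5.9, -1.2, 13.3]
width: 0.0137
```

Emit:
step_arm:
  increments: "0 0 0.15 0 0 0;0 0 0 0 0 0;0 0 0 0 0 0.05;0 0 0 0 0 0.1;0 0 0 0 0 0.1"

```text
time: 53.55
tool_pos: [0.4435, -0.3125, 0.0573]
ee_rot: [-3.14, 0.002, 2.526]
wrist_force: [-8.0, 0.8, 19.3]
width: 0.0138
```

Emit:
step_arm:
  increments: "0 0 0 0 0 0.1;0 0 0 0 0 0.1;0 0 0 0 0 0.1;0 0 0 0 0 0"

```text
time: 53.95
tool_pos: [0.4433, -0.3126, 0.0573]
ee_rot: [-3.141, 0.002, 2.228]
wrist_force: [-8.3, 0.0, 18.9]
width: 0.0139
```

Emit:
step_arm:
  increments: "0 0 0 0 0 0.1;0 0 0 0 0 0.1;0 0 0 0 0 0.1;0 0 0 0 0 0.1;0 0 0 0 0 0"

```text
time: 54.45
tool_pos: [0.4431, -0.3127, 0.0573]
ee_rot: [-3.141, 0.003, 1.828]
wrist_force: [-10.2, 1.4, 18.9]
width: 0.0138
```

Emit:
step_arm:
  increments: "0 0 0 0 0 0.08;0 0 0 0 0 0.06;0 0 0 0 0 0;0 0 0 0 0 0"

```text
time: 54.85
tool_pos: [0.443, -0.3127, 0.0573]
ee_rot: [-3.141, 0.003, 1.69]
wrist_force: [-8.9, 0.8, 19.1]
width: 0.0141
```

```bash
python3 -c "
from h import *
o=get_obs(); print(o['ee_rot'],o['wrist_force'],o['wrist_torque'],o['joint_torque'],o['joint_positions'])"
```

```text
[-3.14119279e+00  2.52917945e-03  1.68988024e+00] [-8.93684032  0.80771997 19.08626788] [1.54962544e-01 1.81390046e+00 9.74275657e-04] [  2.61154197 -24.9136126  -23.10320735   1.93844788  -2.54929706
  -0.03632198] [-0.71792793  0.14585689  1.60563244 -0.00202426  1.38849319 -0.83664596]
```

Emit:
step_arm:
  increments: "0 0 0 0 0 0.05;0 0 0 0 0 0;0 0 0 0 0 0"

```text
time: 55.15
tool_pos: [0.443, -0.3127, 0.0573]
ee_rot: [-3.141, 0.003, 1.641]
wrist_force: [-8.2, -0.3, 20.6]
width: 0.0142
```

```bash
python3 -c "
from h import *
o=get_obs(); print(o['ee_rot'],o['wrist_force'],o['wrist_torque'],o['joint_torque'],o['width'])"
```

```text
[-3.14121611e+00  2.64499802e-03  1.64062505e+00] [-8.20128087 -0.26507151 20.55046812] [0.16448389 1.81514099 0.20692822] [  2.41540477 -24.90774751 -23.11114669   2.01541051  -2.55743757
   0.19764064] 0.014187876618888571
```

Emit:
step_arm:
  increments: "0 0 0 0 0 0.06;0 0 0 0 0 0;0 0 0 0 0 0"

```text
time: 55.45
tool_pos: [0.4431, -0.3129, 0.0573]
ee_rot: [-3.141, 0.003, 1.582]
wrist_force: [-8.8, 0.3, 19.0]
width: 0.0142
```

```bash
python3 -c "
from h import *
o=get_obs(); print(o['ee_rot'],o['wrist_force'],o['wrist_torque'],o['joint_torque'],o['width'])"
```

```text
[-3.14134827  0.00322265  1.58190947] [-8.76472158  0.32057913 19.02551684] [-0.01697829  1.78628716  0.65166853] [  2.18539551 -25.04795909 -23.08769882   2.1737469   -2.42465258
   0.59964404] 0.014197582642226106
```

Emit:
step_arm:
  increments: "0 0 0 0 0 0;0 0 0 0 0 0;0 0 0 0 0 0;0 0 0 0 0 0"
  claw: -0.6

```text
time: 55.85
tool_pos: [0.4474, -0.3119, 0.0553]
ee_rot: [3.132, 0.001, 1.581]
wrist_force: [3.8, 0.3, 5.5]
width: 0.0425
```

Emit:
step_arm:
  increments: "0 0 -1 0 0 0;0 0 -3 0 0 0;0 0 -4 0 0 0;0 0 -4 0 0 0;0 0 0 0 0 0"

```text
time: 56.35
tool_pos: [0.4459, -0.313, 0.1798]
ee_rot: [3.133, 0.006, 1.581]
wrist_force: [-0.2, 0.1, 1.1]
width: 0.0751
```

Emit:
step_arm:
  increments: "-3 0 -2 0 0 0;-4 0 -1 0 0 0;-4 0 0 0 0 0;-3 0 0 0 0 0;0 0 0 0 0 0"

```text
time: 56.85
tool_pos: [0.4435, -0.454, 0.1999]
ee_rot: [-3.139, -0.004, 1.577]
wrist_force: [-1.1, -0.9, -0.3]
width: 0.0754
```

```bash
python3 - <<'E'
from h import *
s=snapshot('side');t=snapshot('top');go((.4434,-.311,.2,1.58,2))
z=lambda i,x,y,w,h,f:cv2.resize(np.ascontiguousarray(i[y:y+h,x:x+w]),None,fx=f,fy=f,interpolation=cv2.INTER_CUBIC)
save('end',np.vstack([np.hstack([z(t,410,195,70,70,5),z(s,275,310,70,70,5)]),cv2.resize(np.ascontiguousarray(s[100:350,230:450]),(700,int(700*.36*1)) if 0 else (264,300))[:250,:] if 0 else np.hstack([z(s,255,110,70,50,5),z(s,370,280,70,50,5)])]))
E
```

```text
t 57.0 at [ 0.4442 -0.451   0.201 ] rpy [-3.14  -0.004  1.579] w 0.0751 F [-0.1  0.5  0.9]
   8 x [1.75 0.   0.01]
```

View pics/end.png

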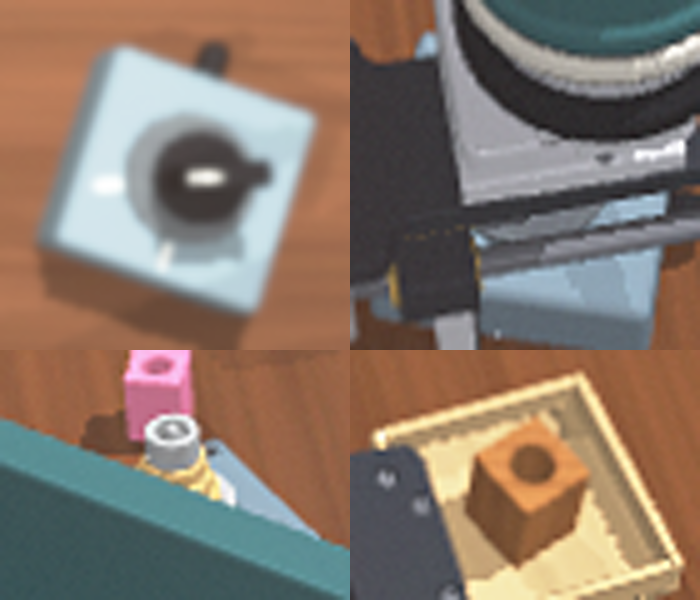

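```bash
python3 - <<'E'
from h import *
P=unproj('top',[(410+190/5,195+178/5),(410+222/5,195+176.5/5),(410+268/5,195+173/5)],.092)[:,:2]
for a,b in((0,1),(0,2)): d=P[a]-P[b]; print(np.degrees(np.arctan2(d[1],d[0])),np.linalg.norm(d))
print(P, get_obs()['qvel'].round(3)); print(close_job())
E
```

```text
93.26886435165024 0.01570390238806306
94.24231533115423 0.038357035387416055
[[ 0.43872876 -0.29408748]
 [ 0.43962422 -0.30976583]
 [ 0.44156621 -0.33233942]] [ 0.022 -0.031  0.012 -0.001 -0.002  0.   ]
the job is handed in; nothing more can be done
None
```

The job is handed in at about 57 s of the 200 s allowed. `close_job()` gives no verdict, so what follows rests on my own checks.

**What was done**
- I lifted the guard block off the mandrel and put it in the dish.
- I loaded the mandrel with the flange, then the 52, 44 and 36 mm rings, then the cap. There was no 60 mm ring on the bench.
- I pressed the knob down and held it with about 19 N at the wrist. I turned it clockwise until the torque rose at the end stop, then let it go.

**What the last checks showed**
- **Guard:** it stands in the dish.
- **Stack:** before I moved on to the knob, a close side picture showed the flange, rings and cap stacked flat in order. In the last picture the cap is on and the lower layers are partly hidden by the arm.
- **Knob:** its pointer reads about 94° against about 95.6° for run, so it is at the stop.
- **Gripper:** it is clear of everything.

**What was not confirmed**
- The knob springing back up was not measured. The fingers rose clear of it, but in the last side picture the arm hid it.
- The finial, wax jar and offcut were never touched on purpose. I last saw them standing in the picture after the flange was placed and did not view them again at the end.
- The two cameras disagreed by about 3 mm throughout, so I used the average. No insertion showed any contact force.

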